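# Tag out the pump and dip its oil

## Task

Tag out the compressor pump by hanging the U-shaped metal saddle astride its carrying handle and letting go of it; then take the gauge rod from its rest, push it into the pump's slanted dipstick tube until the collar stops on the mouth, and draw it out again. Finish still holding the rod in the gripper, level and still, with its tip over the drip tray about 15 cm above the bench so the oil mark can be read. Leave the saddle hanging and do not disturb the other things on the bench.

Things in the scene. Friction and masses are not known exactly. Their poses are not given: they have to be found in the camera images.
- saddle_center (a point): Tag-out saddle: loose inverted U of 4 mm aluminium sheet, 0.12 kg, standing on its two legs on the bench. 60 mm long (x), 38 wide (y), 60 high (z, up); gap between the legs 30 wide, 56 deep, open below and at both ends. This point is its centre, 30 mm above the feet, 26 mm below the roof's underside. Grip it across the legs' outsides (along y).
- bar_mid (a point): Middle of the axis of the fixed pump's carrying handle: a level round bar, 18 mm diameter, along this frame's x (z up), 190 mm above the bench, 198 mm clear between its end posts, over the blue motor (top 115 mm above the bench). A saddle hung on it rests with its roof on the bar, its centre 17 mm below this axis.
- tube_mouth (a point): Centre of the flared mouth of the pump's dipstick tube, on the pump's side away from the robot, 149 mm above the bench. z points out of the mouth along the tube's axis: 40 degrees above level, away from the robot. Bore 15 mm diameter, widening to 27 mm over the last 15 mm, 100 mm long; rim 33 mm across outside.
- rod_grip (a point): Gauge rod (dipstick), loose, 80 g, starting level in a dark two-fork rest, tip towards the robot. This point: centre of its flat-sided black grip, 70 mm long (x), 14 wide (y), 22 high (z, up at the start), 60 mm above the bench at the start. x runs along the rod from tip to grip. The rest's forks hold the grip's last 10 mm and the rod near its middle; the grip's middle is free all round.
- rod_collar (a point): Centre of the tip-side face of the gauge rod's steel collar, 41 mm from the grip's centre. Collar 36 mm diameter, 6 mm thick, next to the grip; it stops on the rim of the tube's mouth. Axes as for the grip.
- rod_tip (a point): End of the rod, 131 mm from the grip's centre and 90 mm beyond the collar's face; the round rod is 8 mm in diameter with a rounded end. Axes as for the grip.
- tray_floor (a point): Centre of the floor of the shallow steel drip tray, 140 mm (x) by 110 mm (y) outside, rim 20 mm above the bench, fixed. z is up.
- can: Bystander, not to be disturbed: grey spray can, 60 mm across, 160 tall. Origin at the centre of its underside.
- tape: Bystander, not to be disturbed: roll of tape lying flat, 90 mm across, 22 high. Origin at the centre of its underside.
- driver: Bystander, not to be disturbed: a screwdriver lying flat.
- spanner: Bystander, not to be disturbed: a flat spanner.
- bearing: Bystander, not to be disturbed: ball-bearing ring, 52 mm across, 15 high. Origin at the centre of its underside.
- socket: Bystander, not to be disturbed: small steel socket, 28 mm across, 30 high. Origin at the centre of its underside.
- jar: Bystander, not to be disturbed: clear jar with black cap, 64 mm across, 80 tall. Origin at the centre of its underside.
Things that resemble listed ones, but are neither listed nor needed, are in the scene too. Several things look just like the part that bears saddle_center: the one meant starts nearest to the robot's base. There is more than one size of the part that bears tray_floor; the job needs the smaller.

How it is judged (in metres and radians):
On the way, in this order (a step that is already met when the one before it is completed fails the run):
1. the saddle hangs astride the carrying handle, let go (x of saddle_center in the frame of bar_mid between -0.055 and 0.055 m and y of saddle_center in the frame of bar_mid between -0.02 and 0.02 m and z of saddle_center in the frame of bar_mid between -0.024 and -0.008 m and angle between saddle_center's own z axis and vertical below 0.35 rad and angle between the x axis of saddle_center and the x axis of bar_mid, either way round below 0.3 rad and contact force between the fingers and saddle below 0.1 N and contact force between saddle and pump above 0.3 N), for 0.3 s.
2. the gauge rod is in the tube with its collar on the mouth (distance between rod_collar and tube_mouth below 0.008 m and z of rod_collar in the frame of tube_mouth below 0.004 m and angle between the x axis of rod_collar and the z axis of tube_mouth, either way round below 0.12 rad), for 0.1 s.
At the end, for the whole second after the job is handed in: Saddle hangs free astride the bar, within 55 mm of its middle, upright within 20 degrees; rod held by the fingers, touching nothing else, still, level within 8.5 degrees, its tip over the tray and 100 to 220 mm above the bench. Before: collar within 4 mm of the mouth, in line within 7 degrees (all of step 1 and x of rod_tip in the frame of tray_floor between -0.065 and 0.065 m and y of rod_tip in the frame of tray_floor between -0.05 and 0.05 m and height (world z) of rod_tip between 0.1 and 0.22 m and angle between rod_grip's own x axis and vertical between 1.4208 and 1.7208 rad and contact force between the fingers and rod above 1 N and linear speed of rod below 0.02 m/s and contact force between rod and pump below 0.1 N and contact force between rod and rest below 0.1 N and contact force between rod and tray below 0.1 N and contact force between rod and saddle below 0.1 N and contact force between rod and table below 0.1 N); the arm keeps its last pose, push and grip.
It fails at once if a bystander is pushed more than 40 mm from its place (distance of any of can, tape, driver, spanner, bearing, socket, jar from where it was at the start of the episode above 0.04 m).
It also fails if it takes over 72 s, if anything falls off the work surface, if the arm or the gripper's body presses on something with over 40 N, if the wrist force passes 120 N, or if a joint passes its speed limit or range.

## Robot

A 6-joint arm with a two-finger parallel gripper is mounted at the origin on the work surface. World frame = base frame: x ahead of the robot, y to its left, z up, the work surface at z = 0. Lengths are in mm, angles in rad, forces in N, time in s.
With the tool pointing down it reaches from about 275 to 750 mm from the base axis. Payload 10.2 kg.
Tool frame: the origin (TCP) lies at the very end of the fingers, on their centre line; the grasp point (between the pads) lies 19 mm behind it (ctrl.pinch_z is the distance from the TCP to the grasp point, in mm); y points along the fingers, z is the direction in which the jaws open and shut, and the axes are right-handed (so a half turn about y gives the same grasp; the last joint's range is limited). The gripper opens to 85 mm and grips with 20 to 120 N. Pads are 22 mm wide; open, the fingers measure 114 mm over their backs; the gripper's body (76 mm by 85 mm) begins 54 mm behind the grasp point. The pads swing forward as they close: fully open they stand 13 mm farther back than shut.
Start: joints at [1.104, 0.313, 1.498, -0, 1.331, -0.223], TCP at [126.743, 509.477, 231.294] pointing down, gripper open.
Joint ranges: [-2.94, 2.94], [-0.97, 2.17], [0.19, 2.56], [-1.23, 4.37], [0.02, 3.11], [-2.88, 2.88]. Speed limits (rad/s): [2.39, 2.39, 3.01, 3.14, 3.14, 3.14].

## Interface

Orientations are given as a unit quaternion [w, x, y, z].
In Python, from rig import sense, eyes, ctrl gives the robot as it stands. The module is installed in compiled form; this text tells all that it offers.
- The arm moves only by the shell command python3 -m handwheel 'ROWS' [FORCE]. ROWS is JSON, a list of rows, each an object of numbers: "grip": the finger opening in mm, from 0 to 85.4; "tx", "ty", "tz": the shift along the tool's x, y, z in mm; "wx", "wy", "wz": the turn, a rotation vector about the tool's x, y, z in rad. In form: [{"grip": .., "tx": .., "ty": .., "tz": .., "wx": .., "wy": .., "wz": ..}, ...]. A call has 1 to 10 rows; each row shifts and turns the commanded pose from where the row before left it, along the tool's axes as they then stand; what a row does not reach is not made up. A row lasts 1/12 s, in which the tool goes at most 41.7 mm and 7.16 degrees, less where a joint would pass 70% of its speed; a pose out of reach is approached as far as the arm can. A call is refused whole if a number of a shift passes 41.7 or a number of a turn 0.125, either way. A call with a gripper value outside its range is refused whole. The fingers move at their own pace and stop on an object; FORCE is the grip in N (left out, the last holds). Time passes only in rows, so rows that do not move let the fingers close. It gives the time, the measured TCP pose, the force and the opening at its end, in the units of the state.
- sense(): the state, without advancing time (a new reading comes with each control period).
- eyes.capture(name): name is "scene" or "top"; returns a dict with "pixels" (384x512x3 uint8, red, green, blue), "mtx" (3x3 intrinsics, pixels), "R" (3x3) and "t" (3): a world point X has camera coordinates R X + t. Camera axes: x right, y down, z forward; pixel columns grow to the right and rows downward; lengths in mm; the calibration is good to about 2 mm. A picture is of the moment at which its call begins. There is no depth.
- ctrl.finish_job(): hands the job in, once; it reports no verdict.
The state is a dict: "time_s": time; "joints": joint angles; "dq": joint speeds; "tau": joint torques, N m; "eef_pos": TCP position; "ee_rot": TCP orientation; "force": force on the tool from outside, world axes, zero at the start; "wrist_torque": the same for the moment, N m; "grip_width": opening from 0.0 (shut) to 1.0 (fully open).
Only numpy, scipy, OpenCV 4.12 (cv2) and the standard library are available. Lean on these libraries where they do the work, as an engineer would, in place of code of your own. Each camera call takes 0.05 s, during which the arm holds its last target.

## Working session

There is one attempt and no reset: what is moved stays moved. The work goes in short steps, Python scripts to look and compute and a shell command to move; the robot and the scene stay as the last step left them, time stands still between calls to the robot, and variables do not carry over. Pictures are saved under pics/ and viewed, and the job is handed in when it is done.

```bash
mkdir -p pics; ls; python3 - <<'E'
from rig import sense, eyes, ctrl
import cv2,pickle
s=sense(); print(s); print(ctrl.pinch_z)
for n in("scene","top"):
    c=eyes.capture(n); pickle.dump(c,open(n+"0.pkl","wb"))
    cv2.imwrite(f"pics/{n}0.png",cv2.resize(c["pixels"][:,:,::-1],(800,600),interpolation=cv2.INTER_CUBIC)); print(c["mtx"],c["R"],c["t"])
E
```

```text
pics
{'time_s': 0.0, 'joints': array([ 1.10358008e+00,  3.13455106e-01,  1.49845089e+00,  5.16137185e-06,
        1.33101287e+00, -2.23373946e-01]), 'dq': array([ 0.00106235, -0.00022468,  0.00159454,  0.00014517,  0.00083703,
       -0.00012761]), 'tau': array([-1.16574470e-04, -4.12274122e+01, -2.59734803e+01, -2.06426766e-04,
        4.22125391e-03,  3.04745720e-05]), 'eef_pos': array([126.627217  , 509.22725592, 230.72727218]), 'ee_rot': array([-0.70141698,  0.7022982 , -0.08615863,  0.08583789]), 'force': array([-0.37636098, -0.30798379, -0.01605932]), 'wrist_torque': array([-0.01281031, -0.00832452, -0.03159071]), 'grip_width': 1.0041545964576668}
18.700000000000003
[[368.84393477   0.         256.12990865]
 [  0.         368.84393477 192.70129088]
 [  0.           0.           1.        ]] [[ 0.45376974  0.89110964  0.0040773 ]
 [ 0.57746278 -0.29056393 -0.7629609 ]
 [-0.6786971   0.34856306 -0.64643177]] [-236.38472233 -172.12547203 1804.58096838]
[[468.62779649   0.         251.67141734]
 [  0.         468.62779649 193.81939306]
 [  0.           0.           1.        ]] [[ 0.01578147 -0.99983429  0.00907361]
 [-0.98689063 -0.01703363 -0.16048909]
 [ 0.16061706 -0.0064219  -0.98699591]] [  -9.87391048  479.86845712 1494.55117834]
```

View pics/scene0.png

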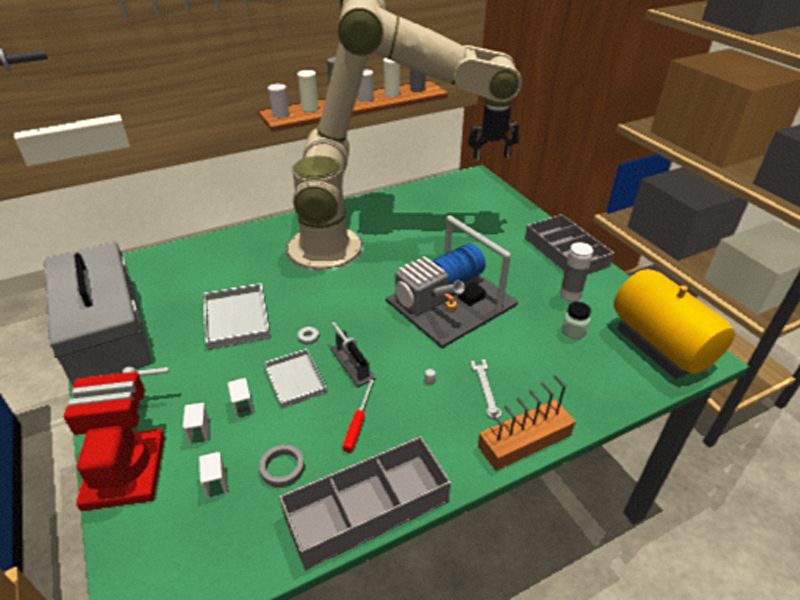

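View pics/top0.png

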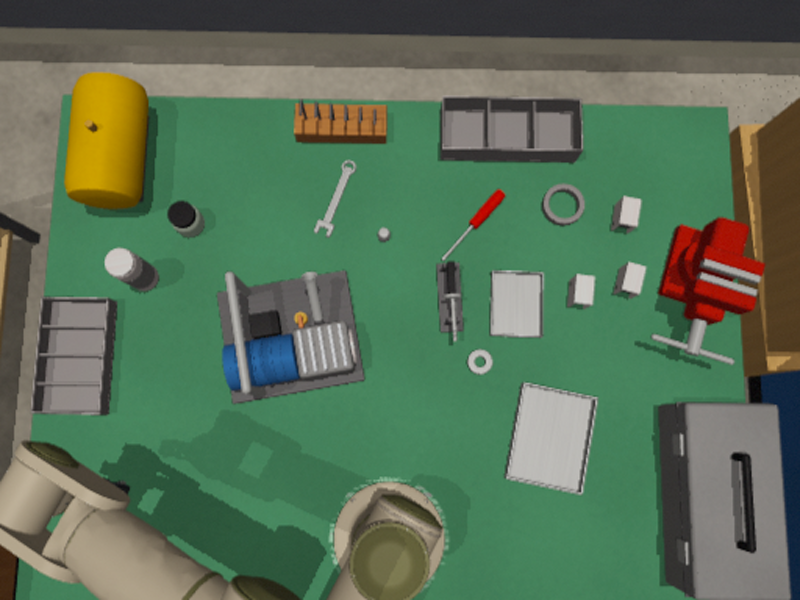

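The top view (800×600 pixels) shows three saddle lookalikes at (583,290), (631,279) and (628,213). The base is at about (390,540), so (583,290) is nearest and should be the one meant. There are two steel trays, at (517,304) and (553,438), and the smaller is (517,304). Next I'll check both in crops.

```bash
cat > h.py <<'E'
import numpy as np,cv2,pickle
from scipy.spatial.transform import Rotation as Rot
def load(n): return pickle.load(open(n+".pkl","rb"))
def ray(c,p):
    d=np.linalg.inv(c["mtx"])@np.array([p[0],p[1],1.]); d=c["R"].T@d
    return -c["R"].T@c["t"],d/np.linalg.norm(d)
def plane(c,p,z):
    o,d=ray(c,p); return o+d*(z-o[2])/d[2]
def tri(c1,p1,c2,p2):
    A=np.zeros((3,3));b=np.zeros(3);L=[]
    for c,p in((c1,p1),(c2,p2)):
        o,d=ray(c,p);M=np.eye(3)-np.outer(d,d);A+=M;b+=M@o;L.append((o,d))
    X=np.linalg.solve(A,b); return X,[round(float(np.linalg.norm((np.eye(3)-np.outer(d,d))@(X-o))),1) for o,d in L]
def proj(c,X):
    q=c["mtx"]@(c["R"]@np.array(X,float)+c["t"]); return q[:2]/q[2]
def crop(c,x0,y0,x1,y1,f,name,step=10):
    im=cv2.resize(c["pixels"][y0:y1,x0:x1,::-1],None,fx=f,fy=f,interpolation=cv2.INTER_CUBIC)
    for x in range(-(-x0//step)*step,x1,step):
        cv2.line(im,(int((x-x0)*f),0),(int((x-x0)*f),5),(0,0,255),1)
        if x%(2*step)==0: cv2.putText(im,str(x),(int((x-x0)*f),16),0,.4,(0,0,255),1)
    for y in range(-(-y0//step)*step,y1,step):
        cv2.line(im,(0,int((y-y0)*f)),(5,int((y-y0)*f)),(0,0,255),1)
        if y%(2*step)==0: cv2.putText(im,str(y),(6,int((y-y0)*f)+4),0,.4,(0,0,255),1)
    cv2.imwrite("pics/"+name+".png",im)
E
python3 - <<'E'
from h import *
t=load("top0");s=load("scene0")
crop(t,300,160,420,240,6.6,"c1_top_r")
crop(t,130,165,240,265,6,"c2_top_pump")
crop(s,240,130,340,220,6.6,"c3_sc_pump")
crop(s,110,200,250,305,5.7,"c4_sc_l")
E
```

```text
(no output)
```

View pics/c1_top_r.png

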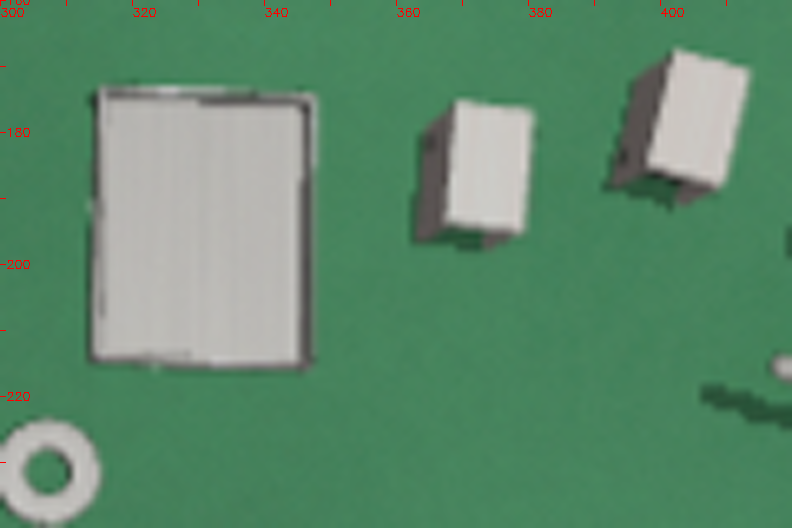

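View pics/c2_top_pump.png

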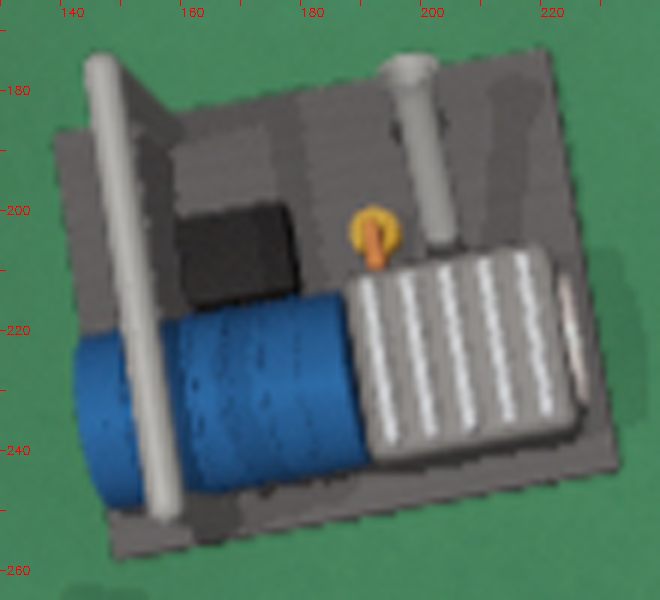

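View pics/c3_sc_pump.png

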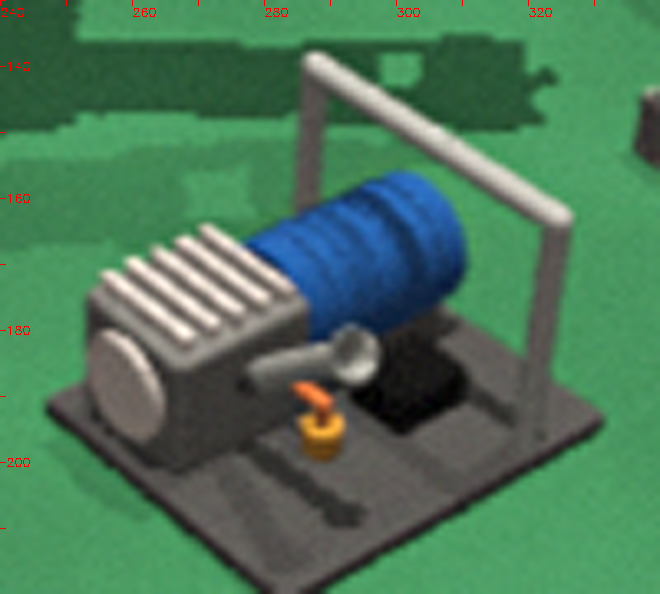

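View pics/c4_sc_l.png

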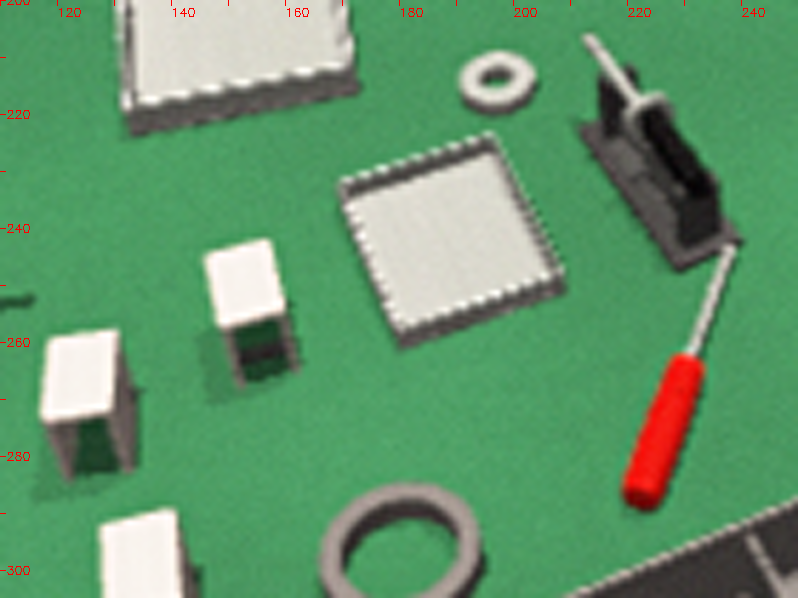

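The crops show three inverted U's. In the top view their roofs are at about (372,187), (407,178) and, farther off, (402,136); the one at (372,187) is nearest the base. The smaller tray has corners near (314,173) and (347,215). The bar runs from (146,175) to (158,250) in the top view, and the tube mouth is near (198,177) top and (292,184) scene.

```bash
python3 - <<'E'
from h import *
np.set_printoptions(precision=1,suppress=True)
t=load("top0");s=load("scene0")
crop(t,275,160,305,225,9,"c5_rod",5)
g=cv2.cvtColor(t["pixels"],cv2.COLOR_RGB2GRAY); hsv=cv2.cvtColor(t["pixels"],cv2.COLOR_RGB2HSV)
# saddle roofs: bright, low-sat
m=((hsv[...,1]<45)&(hsv[...,2]>165)).astype(np.uint8)
cs,_=cv2.findContours(m,0,1)
for c in cs:
    if cv2.contourArea(c)>60:
        r=cv2.minAreaRect(c); b=cv2.boxPoints(r); C=np.array(r[0])
        if C[1]<150+110 and C[0]>290:
            z=60 if r[1][0]*r[1][1]<700 else 20
            P=np.array([plane(t,p,z) for p in b]); Q=plane(t,C,z)
            e=P[1]-P[0]; f=P[2]-P[1]
            print(C,z,"ctr",Q,"dims",np.linalg.norm(e),np.linalg.norm(f),"ang",np.degrees(np.arctan2(e[1],e[0])),np.degrees(np.arctan2(f[1],f[0])),"r",np.hypot(Q[0],Q[1]))
# saddle in scene
hs=cv2.cvtColor(s["pixels"],cv2.COLOR_RGB2HSV)
m=((hs[...,1]<45)&(hs[...,2]>200)).astype(np.uint8); 
cs,_=cv2.findContours(m[225:270,140:165].copy(),0,1,offset=(140,225))
for c in cs:
    if cv2.contourArea(c)>30:
        mo=cv2.moments(c); p=(mo['m10']/mo['m00'],mo['m01']/mo['m00']); print("scene saddle",p,plane(s,p,60))
        print(np.array([plane(s,q,60) for q in cv2.boxPoints(cv2.minAreaRect(c))]))
print("bar ends top z190",plane(t,(146,175.5),190),plane(t,(157.5,249.5),190))
print("bar ends scene",plane(s,(286.5,140),190),plane(s,(324.5,162.5),190))
print("tri near",tri(t,(157.5,249.5),s,(286.5,140)),"far",tri(t,(146,175.5),s,(324.5,162.5)))
print("mouth",tri(t,(197.5,177),s,(292,184)),plane(t,(197.5,177),149),plane(s,(292,184),149))
E
```

```text
[307. 231.] 60 ctr [ 359.5 -180.1   60. ] dims 44.79654316787161 44.6666417757238 ang -89.04518952132973 179.67991107475277 r 402.0627186719758
[330. 195.] 20 ctr [ 483.5 -261.9   20. ] dims 100.31247443551187 127.74070480135177 ang -88.99076210363634 179.07020990629198 r 549.9015238828464
[373.7 184.5] 60 ctr [ 513.9 -397.2   60. ] dims 60.95043606821864 37.66324287829749 ang -5.697027702081481 -93.47929896752684 r 649.5129584612832
[405.4 177.2] 60 ctr [ 539.8 -501.4   60. ] dims 59.50576681387134 37.66159606487985 ang -15.61958803331457 -103.46893339881066 r 736.7456377603987
[403.  134.6] 60 ctr [ 683.4 -498.6   60. ] dims 59.544803650949504 37.39615355294735 ang -11.036859665663789 -98.80508434730767 r 845.9346713184941
scene saddle (152.35974842767294, 249.0968553459119) [ 514.2 -400.1   60. ]
[[ 479.5 -416.3   60. ]
 [ 485.9 -377.3   60. ]
 [ 548.3 -384.5   60. ]
 [ 541.8 -422.1   60. ]]
bar ends top z190 [504.9 312.4 190. ] [288. 268. 190.]
bar ends scene [291.  261.8 190. ] [500.1 311.5 190. ]
tri near (array([287.2, 266.7, 186.9]), [2.1, 2.1]) far (array([503.5, 310.5, 192.9]), [1.4, 1.4])
mouth (array([510.9, 162.8, 143.6]), [2.8, 2.8]) [511.1 164.7 149. ] [515.8 156.1 149. ]
```

View pics/c5_rod.png

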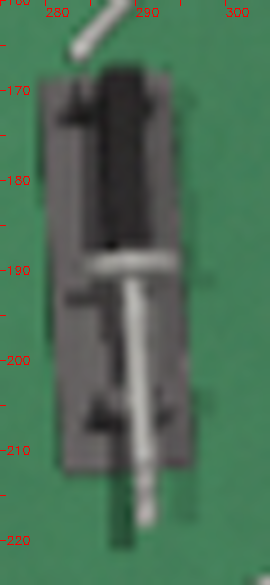

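```bash
python3 - <<'E'
from h import *
np.set_printoptions(precision=1,suppress=True)
t=load("top0");s=load("scene0")
crop(s,205,200,245,250,14,"c6_rod_s",5)
T=t["pixels"].astype(int)
# bar in top: brightest low-sat ridge per row -> centroid
pts=[]
g=T.min(2)
for y in range(180,247):
    xc=146+(y-175.5)*11.5/74
    xs=np.arange(int(xc)-6,int(xc)+8); w=np.clip(g[y,xs]-115,0,None).astype(float)
    if y<215 : w=np.clip(g[y,xs]-110,0,None).astype(float)
    if w.sum()>0: pts.append(((w*xs).sum()/w.sum(),y))
pts=np.array(pts); k=np.polyfit(pts[:,1],pts[:,0],1); r=pts[:,0]-np.polyval(k,pts[:,1]); print("fit",k,r.std())
a=plane(t,(np.polyval(k,176),176),190);b=plane(t,(np.polyval(k,249),249),190); d=a-b; print(a,b,np.degrees(np.arctan2(d[1],d[0])))
# scene bar fit
S=s["pixels"].astype(int); g=S.min(2); pts=[]
for x in range(292,320):
    yc=140+(x-286.5)*22.5/38; ys=np.arange(int(yc)-5,int(yc)+6); w=np.clip(g[ys,x]-110,0,None).astype(float)
    if w.sum()>0: pts.append((x,(w*ys).sum()/w.sum()))
pts=np.array(pts);k=np.polyfit(pts[:,0],pts[:,1],1); print((pts[:,1]-np.polyval(k,pts[:,0])).std())
a=plane(s,(287,np.polyval(k,287)),190);b=plane(s,(324,np.polyval(k,324)),190);d=b-a; print("scene",a,b,np.degrees(np.arctan2(d[1],d[0])))
# base plate edges of pump (z~10)
for p,q in (((139.5,187.5),(149.5,258)),((220.5,173),(231.5,242.5)),):
    A=plane(t,p,8);B=plane(t,q,8);d=A-B;print("plate",A,B,np.degrees(np.arctan2(d[1],d[0])))
# rod
tip=plane(t,(291,218),60);col=plane(t,(289.0,189),60);g0=plane(t,(288,167.5),71)
print("tip",tip,"col",col,"gripend",g0,np.linalg.norm(tip-col))
print("scene tip",plane(s,(213,206.5),60),tri(t,(291,218),s,(213,206.5)))
for p in ((279,168.5),(294,168.5),(281.5,212.5),(295.5,212)): print("rest corner",plane(t,p,6))
# tube top view
for z in (149,110):
  print("tube",z,plane(t,(203,205),z))
E
```

```text
fit [  0.1 120.5] 0.06069047704440576
[503.4 311.9 190. ] [289.4 270.1 190. ] 11.049084470454703
0.07146643276580181
scene [281.8 269.7 190. ] [495.1 312.7 190. ] 11.399877548544039
plate [499.9 372.6   8. ] [267.3 327.5   8. ] 10.985044153967518
plate [554.1 103.7   8. ] [322.   61.5   8. ] 10.314128189352248
tip [ 400.3 -129.    60. ] col [ 494.4 -122.3   60. ] gripend [ 563.  -117.9   71. ] 94.36438285203651
scene tip [ 405.1 -130.9   60. ] (array([ 400.7, -129.4,   55.8]), [0.1, 0.1])
rest corner [573.4 -93.    6. ]
rest corner [ 574.3 -143.7    6. ]
rest corner [ 424.1 -102.3    6. ]
rest corner [ 426.6 -148.8    6. ]
tube 149 [425.3 145.2 149. ]
tube 110 [430.6 149.  110. ]
```

View pics/c6_rod_s.png

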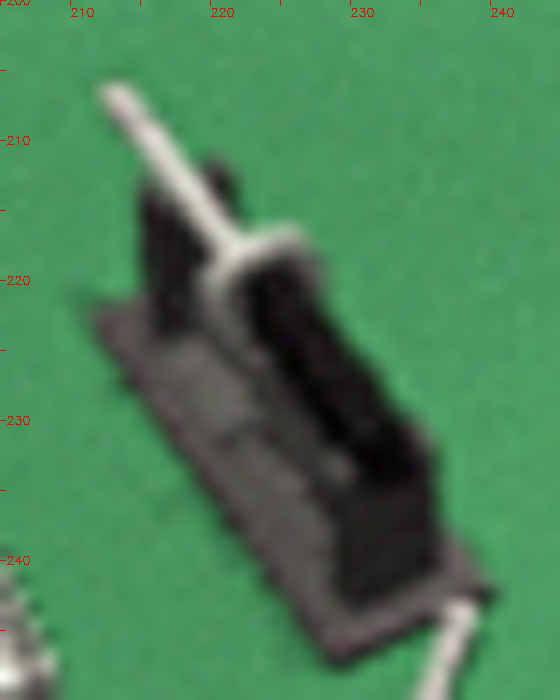

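```bash
cat > tgt.py <<'E'
from h import *
np.set_printoptions(precision=3,suppress=True)
from rig import sense,eyes,ctrl
def R0():
    q=sense()["ee_rot"]; return Rot.from_quat([q[1],q[2],q[3],q[0]])
def Rgrasp(yaw,pitch=0):
    """object yaw deg (x axis of object), nose-up pitch deg; jaws along object y, fingers along object -z; both half-turns"""
    O=(Rot.from_euler('z',yaw,degrees=True)*Rot.from_euler('y',-pitch,degrees=True)).as_matrix()
    out=[]
    for sg in (1,-1):
        y=-O[:,2]; z=sg*O[:,1]; x=np.cross(y,z); out.append(Rot.from_matrix(np.c_[x,y,z]))
    return out
def delta(pos,yaw,pitch=0):
    s=sense(); r=R0(); T=min(Rgrasp(yaw,pitch),key=lambda a:(r.inv()*a).magnitude())
    d=r.inv().apply(np.array(pos)-s["eef_pos"]); w=(r.inv()*T).as_rotvec()
    print("tcp",s["eef_pos"],"F",s["force"],"g",round(s["grip_width"],3),"t",round(s["time_s"],2),"j",s["joints"])
    print("tool x,y,z in world",*r.as_matrix().T)
    print("shift in current tool",d,"shift in target tool",T.inv().apply(np.array(pos)-s["eef_pos"]),"turn",w)
E
python3 - <<'E'
from tgt import *
delta((514,-398.5,160),-6)
E
```

```text
tcp [126.632 509.275 230.793] F [-0.382  0.389 -0.08 ] g 1.001 t 0.1 j [ 1.104  0.313  1.498  0.     1.331 -0.223]
tool x,y,z in world [ 0.97  -0.241 -0.   ] [-0.001 -0.001 -1.   ] [ 0.241  0.97  -0.001]
shift in current tool [ 595.066   71.496 -787.341] shift in target tool [ 480.135   70.793 -862.311] turn [ 0.001 -0.139 -0.   ]
```

```bash
python3 -m handwheel '[{"ty":-20,"wy":-0.07},{"ty":-20,"wy":-0.07},{"ty":-20},{"tx":16,"tz":-30},{"tx":16,"tz":-30},{"tx":16,"tz":-30},{"tx":16,"tz":-30},{"tx":16,"tz":-30},{"tx":16,"tz":-30},{"tx":16,"tz":-30}]' 60
python3 -m handwheel '[{"tx":16,"tz":-30},{"tx":16,"tz":-30},{"tx":16,"tz":-30},{"tx":16,"tz":-30},{"tx":16,"tz":-30},{"tx":16,"tz":-30},{"tx":16,"tz":-30},{"tx":16,"tz":-30},{"tx":16,"tz":-30},{"tx":16,"tz":-30}]'
python3 - <<'E'
from tgt import *
delta((514,-398.5,160),-6)
E
```

```text
tcp [126.632 509.275 230.793] F [-0.382  0.389 -0.08 ] g 1.001 t 0.1 j [ 1.104  0.313  1.498  0.     1.331 -0.223]
tool x,y,z in world [ 0.97  -0.241 -0.   ] [-0.001 -0.001 -1.   ] [ 0.241  0.97  -0.001]
shift in current tool [ 595.066   71.496 -787.341] shift in target tool [ 480.135   70.793 -862.311] turn [ 0.001 -0.139 -0.   ]invalid input
invalid input
```

```bash
python3 -m handwheel '[{"grip":85,"tx":0,"ty":-20,"tz":0,"wx":0,"wy":-0.07,"wz":0},{"grip":85,"tx":0,"ty":-20,"tz":0,"wx":0,"wy":-0.07,"wz":0},{"grip":85,"tx":0,"ty":-20,"tz":0,"wx":0,"wy":0,"wz":0}]' 60
```

```text
time_s: 0.35
eef_pos: [126.6, 509.3, 291.7]
ee_rot: [-0.706, 0.707, -0.036, 0.035]
force: [-0.3, -0.1, 0.1]
grip_width: 0.997
```

```bash
python3 -m handwheel '[{"grip":85,"tx":17,"ty":0,"tz":-31,"wx":0,"wy":0,"wz":0},{"grip":85,"tx":17,"ty":0,"tz":-31,"wx":0,"wy":0,"wz":0},{"grip":85,"tx":17,"ty":0,"tz":-31,"wx":0,"wy":0,"wz":0},{"grip":85,"tx":17,"ty":0,"tz":-31,"wx":0,"wy":0,"wz":0},{"grip":85,"tx":17,"ty":0,"tz":-31,"wx":0,"wy":0,"wz":0},{"grip":85,"tx":17,"ty":0,"tz":-31,"wx":0,"wy":0,"wz":0},{"grip":85,"tx":17,"ty":0,"tz":-31,"wx":0,"wy":0,"wz":0},{"grip":85,"tx":17,"ty":0,"tz":-31,"wx":0,"wy":0,"wz":0},{"grip":85,"tx":17,"ty":0,"tz":-31,"wx":0,"wy":0,"wz":0},{"grip":85,"tx":17,"ty":0,"tz":-31,"wx":0,"wy":0,"wz":0}]'
python3 -m handwheel '[{"grip":85,"tx":17,"ty":0,"tz":-31,"wx":0,"wy":0,"wz":0},{"grip":85,"tx":17,"ty":0,"tz":-31,"wx":0,"wy":0,"wz":0},{"grip":85,"tx":17,"ty":0,"tz":-31,"wx":0,"wy":0,"wz":0},{"grip":85,"tx":17,"ty":0,"tz":-31,"wx":0,"wy":0,"wz":0},{"grip":85,"tx":17,"ty":0,"tz":-31,"wx":0,"wy":0,"wz":0},{"grip":85,"tx":17,"ty":0,"tz":-31,"wx":0,"wy":0,"wz":0},{"grip":85,"tx":17,"ty":0,"tz":-31,"wx":0,"wy":0,"wz":0},{"grip":85,"tx":17,"ty":0,"tz":-31,"wx":0,"wy":0,"wz":0}]'
python3 - <<'E'
from tgt import *
delta((514,-398.5,160),-6)
E
```

```text
time_s: 1.18
eef_pos: [263.7, 182.0, 291.2]
ee_rot: [0.706, -0.706, 0.036, -0.037]
force: [1.7, -0.4, 0.9]
grip_width: 0.996
time_s: 1.85
eef_pos: [373.4, -79.1, 291.1]
ee_rot: [0.706, -0.706, 0.037, -0.037]
force: [0.4, 0.7, 0.2]
grip_width: 0.994
tcp [373.422 -79.096 291.141] F [0.4   0.711 0.239] g 0.994 t 1.85 j [-0.518 -0.057  1.765  0.     1.434 -1.985]
tool x,y,z in world [ 0.995 -0.104 -0.   ] [-0.  0. -1.] [0.104 0.995 0.   ]
shift in current tool [ 173.129  131.088 -303.02 ] shift in target tool [ 173.194  131.141 -302.96 ] turn [-0.  0. -0.]
```

```bash
python3 -m handwheel '[{"grip":85,"tx":17,"ty":6,"tz":-30,"wx":0,"wy":0,"wz":0},{"grip":85,"tx":17,"ty":6,"tz":-30,"wx":0,"wy":0,"wz":0},{"grip":85,"tx":17,"ty":6,"tz":-30,"wx":0,"wy":0,"wz":0},{"grip":85,"tx":17,"ty":6,"tz":-30,"wx":0,"wy":0,"wz":0},{"grip":85,"tx":17,"ty":6,"tz":-30,"wx":0,"wy":0,"wz":0},{"grip":85,"tx":17,"ty":6,"tz":-30,"wx":0,"wy":0,"wz":0},{"grip":85,"tx":17,"ty":6,"tz":-30,"wx":0,"wy":0,"wz":0},{"grip":85,"tx":17,"ty":6,"tz":-30,"wx":0,"wy":0,"wz":0},{"grip":85,"tx":17,"ty":6,"tz":-30,"wx":0,"wy":0,"wz":0},{"grip":85,"tx":17,"ty":6,"tz":-30,"wx":0,"wy":0,"wz":0}]'
python3 -m handwheel '[{"grip":85,"tx":0,"ty":30,"tz":0,"wx":0,"wy":0,"wz":0},{"grip":85,"tx":0,"ty":25,"tz":0,"wx":0,"wy":0,"wz":0},{"grip":85,"tx":0,"ty":0,"tz":0,"wx":0,"wy":0,"wz":0},{"grip":85,"tx":0,"ty":0,"tz":0,"wx":0,"wy":0,"wz":0}]'
python3 - <<'E'
from tgt import *
delta((514,-398.5,20),-6)
for n in("scene","top"):
    c=eyes.capture(n); pickle.dump(c,open(n+"1.pkl","wb"))
crop(load("scene1"),100,190,220,290,6.6,"d1_s"); crop(load("top1"),320,140,430,230,6.6,"d1_t")
E
```

```text
time_s: 2.68
eef_pos: [511.6, -394.7, 230.4]
ee_rot: [0.706, -0.706, 0.037, -0.037]
force: [0.1, 0.0, 0.4]
grip_width: 0.995
time_s: 3.02
eef_pos: [510.9, -392.8, 175.6]
ee_rot: [0.707, -0.705, 0.037, -0.036]
force: [0.7, -0.2, 0.7]
grip_width: 0.995
tcp [ 510.947 -392.819  175.584] F [ 0.661 -0.238  0.686] g 0.995 t 3.02 j [-0.837  0.623  1.174 -0.     1.348 -2.304]
tool x,y,z in world [ 0.995 -0.104 -0.002] [-0.002  0.002 -1.   ] [0.104 0.995 0.002]
shift in current tool [  3.948 155.566  -5.621] shift in target tool [  3.63  155.584  -5.331] turn [-0.002  0.001 -0.002]
```

View pics/d1_s.png

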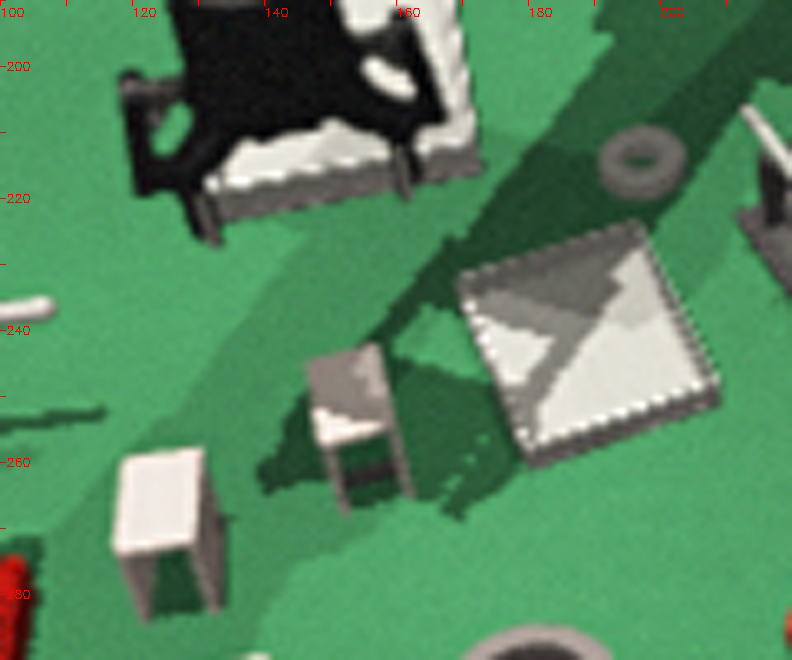

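View pics/d1_t.png

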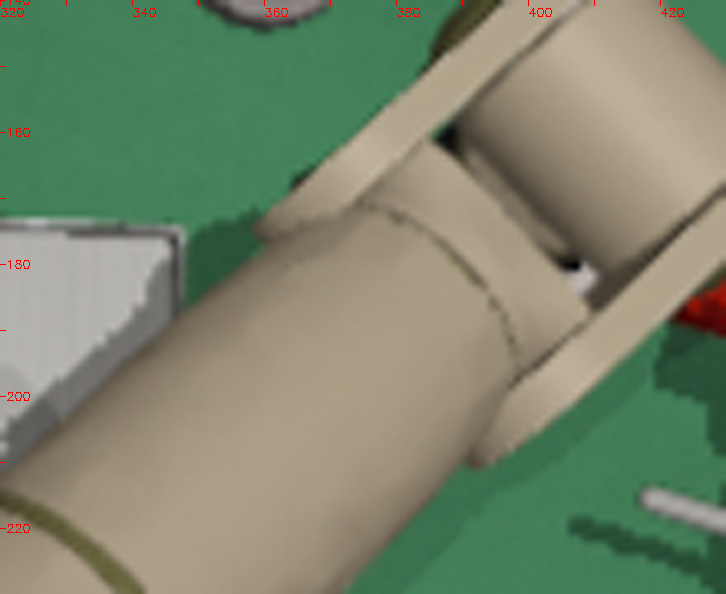

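The arm hides the saddle in the top view. In the scene view the open fingers at (131,223) and (161,216) are above the saddle roof at (153,249), so I'll descend.

```bash
python3 -m handwheel '[{"grip":85,"tx":4,"ty":20,"tz":-5,"wx":0,"wy":0,"wz":0},{"grip":85,"tx":0,"ty":25,"tz":0,"wx":0,"wy":0,"wz":0},{"grip":85,"tx":0,"ty":20,"tz":0,"wx":0,"wy":0,"wz":0},{"grip":85,"tx":0,"ty":15,"tz":0,"wx":0,"wy":0,"wz":0},{"grip":85,"tx":0,"ty":0,"tz":0,"wx":0,"wy":0,"wz":0},{"grip":85,"tx":0,"ty":0,"tz":0,"wx":0,"wy":0,"wz":0}]'
python3 - <<'E'
from tgt import *
delta((514,-398.5,20),-6)
c=eyes.capture("scene"); pickle.dump(c,open("scene2.pkl","wb"))
crop(load("scene2"),100,190,220,290,6.6,"d2_s")
E
```

```text
time_s: 3.62
eef_pos: [515.2, -398.9, 97.9]
ee_rot: [-0.706, 0.707, -0.036, 0.037]
force: [0.1, 0.3, 1.0]
grip_width: 0.995
tcp [ 515.177 -398.876   97.923] F [0.138 0.325 0.976] g 0.995 t 3.62 j [-0.838  0.707  1.239  0.     1.194 -2.305]
tool x,y,z in world [ 0.995 -0.103  0.001] [ 0.001 -0.001 -1.   ] [ 0.103  0.995 -0.001]
shift in current tool [-1.308 77.921  0.341] shift in target tool [-1.21  77.923  0.25 ] turn [0.001 0.001 0.001]
```

View pics/d2_s.png

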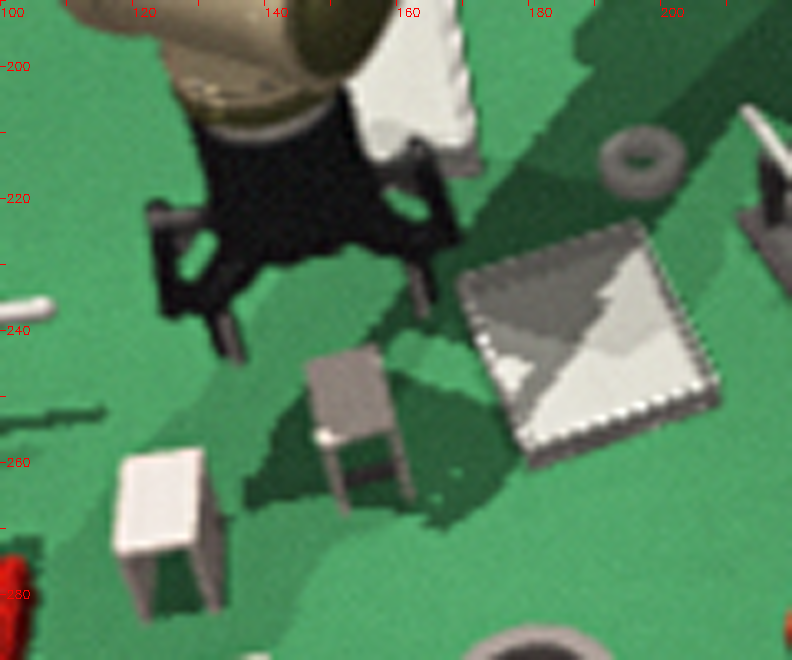

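```bash
python3 -m handwheel '[{"grip":85,"tx":-1,"ty":20,"tz":0,"wx":0,"wy":0,"wz":0},{"grip":85,"tx":0,"ty":20,"tz":0,"wx":0,"wy":0,"wz":0},{"grip":85,"tx":0,"ty":18,"tz":0,"wx":0,"wy":0,"wz":0},{"grip":85,"tx":0,"ty":15,"tz":0,"wx":0,"wy":0,"wz":0},{"grip":85,"tx":0,"ty":5,"tz":0,"wx":0,"wy":0,"wz":0},{"grip":85,"tx":0,"ty":0,"tz":0,"wx":0,"wy":0,"wz":0},{"grip":85,"tx":0,"ty":0,"tz":0,"wx":0,"wy":0,"wz":0}]'
python3 -m handwheel '[{"grip":30,"tx":0,"ty":0,"tz":0,"wx":0,"wy":0,"wz":0},{"grip":30,"tx":0,"ty":0,"tz":0,"wx":0,"wy":0,"wz":0},{"grip":30,"tx":0,"ty":0,"tz":0,"wx":0,"wy":0,"wz":0},{"grip":30,"tx":0,"ty":0,"tz":0,"wx":0,"wy":0,"wz":0},{"grip":30,"tx":0,"ty":0,"tz":0,"wx":0,"wy":0,"wz":0},{"grip":30,"tx":0,"ty":0,"tz":0,"wx":0,"wy":0,"wz":0}]' 40
python3 - <<'E'
from tgt import *
delta((514,-398.5,20),-6)
c=eyes.capture("scene"); pickle.dump(c,open("scene3.pkl","wb"))
crop(load("scene3"),100,190,220,290,6.6,"d3_s")
E
```

```text
time_s: 4.25
eef_pos: [514.4, -399.2, 20.1]
ee_rot: [-0.706, 0.707, -0.036, 0.037]
force: [-0.7, 0.2, 0.3]
grip_width: 0.996
time_s: 4.75
eef_pos: [514.0, -398.7, 19.0]
ee_rot: [-0.706, 0.706, -0.036, 0.037]
force: [-0.6, 1.1, 4.5]
grip_width: 0.438
tcp [ 513.997 -398.712   18.965] F [-0.616  1.111  4.482] g 0.438 t 4.75 j [-0.84   0.801  1.294  0.     1.046 -2.307]
tool x,y,z in world [ 0.995 -0.104  0.001] [ 0.001 -0.001 -1.   ] [ 0.104  0.995 -0.001]
shift in current tool [-0.018 -1.035  0.21 ] shift in target tool [-0.019 -1.035  0.211] turn [0.001 0.001 0.001]
```

View pics/d3_s.png

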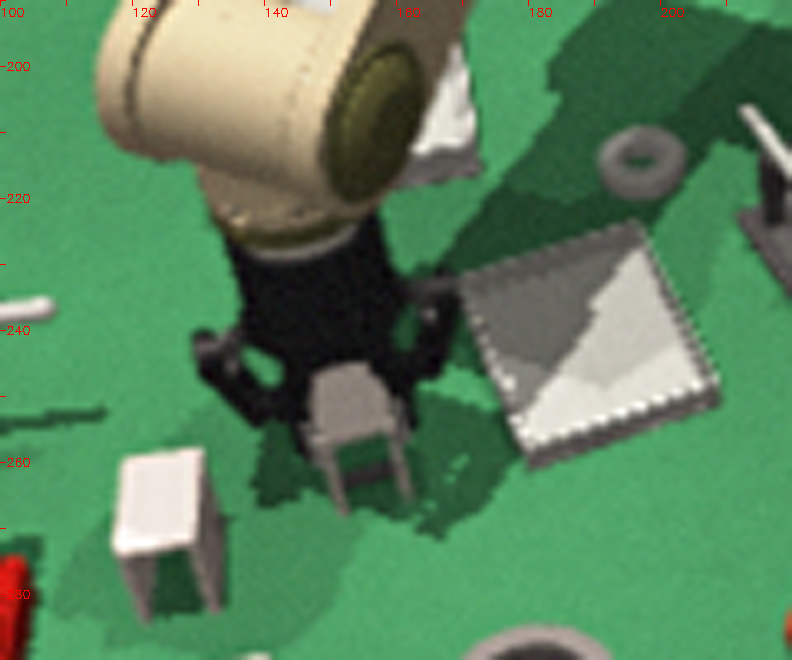

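The saddle is between the fingers: opening about 37 mm, roof at (152,250). Lifting.

```bash
python3 -m handwheel '[{"grip":30,"tx":0,"ty":-10,"tz":0,"wx":0,"wy":0,"wz":0},{"grip":30,"tx":0,"ty":-25,"tz":0,"wx":0,"wy":0,"wz":0},{"grip":30,"tx":0,"ty":-35,"tz":0,"wx":0,"wy":0,"wz":0},{"grip":30,"tx":0,"ty":-40,"tz":0,"wx":0,"wy":0,"wz":0},{"grip":30,"tx":0,"ty":-40,"tz":0,"wx":0,"wy":0,"wz":0},{"grip":30,"tx":0,"ty":-40,"tz":0,"wx":0,"wy":0,"wz":0},{"grip":30,"tx":0,"ty":-35,"tz":0,"wx":0,"wy":0,"wz":0},{"grip":30,"tx":0,"ty":-20,"tz":0,"wx":0,"wy":0,"wz":0},{"grip":30,"tx":0,"ty":0,"tz":0,"wx":0,"wy":0,"wz":0}]'
python3 - <<'E'
from tgt import *
delta((395,291,260),11.1)
E
```

```text
time_s: 5.55
eef_pos: [514.5, -399.2, 269.0]
ee_rot: [-0.704, 0.708, -0.034, 0.039]
force: [-0.2, 0.8, -0.3]
grip_width: 0.443
tcp [ 514.458 -399.195  269.036] F [-0.178  0.761 -0.301] g 0.443 t 5.55 j [-0.839  0.583  1.     0.     1.551 -2.307]
tool x,y,z in world [ 0.995 -0.103  0.006] [ 0.006 -0.006 -1.   ] [ 0.103  0.995 -0.006]
shift in current tool [-190.275    3.874  674.168] shift in target tool [ 15.654   9.036 700.282] turn [ 0.007 -0.297  0.006]
```

```bash
python3 -m handwheel '[{"grip":30,"tx":-5,"ty":0,"tz":15,"wx":0,"wy":0,"wz":0},{"grip":30,"tx":-9,"ty":0,"tz":30,"wx":0,"wy":0,"wz":0},{"grip":30,"tx":-9,"ty":0,"tz":33,"wx":0,"wy":0,"wz":0},{"grip":30,"tx":-9,"ty":0,"tz":33,"wx":0,"wy":0,"wz":0},{"grip":30,"tx":-9,"ty":0,"tz":33,"wx":0,"wy":0,"wz":0},{"grip":30,"tx":-9,"ty":0,"tz":33,"wx":0,"wy":0,"wz":0},{"grip":30,"tx":-9,"ty":0,"tz":33,"wx":0,"wy":0,"wz":0},{"grip":30,"tx":-9,"ty":0,"tz":33,"wx":0,"wy":0,"wz":0},{"grip":30,"tx":-9,"ty":0,"tz":33,"wx":0,"wy":0,"wz":0},{"grip":30,"tx":-9,"ty":0,"tz":33,"wx":0,"wy":0,"wz":0}]'
python3 -m handwheel '[{"grip":30,"tx":-9,"ty":0,"tz":33,"wx":0,"wy":0,"wz":0},{"grip":30,"tx":-9,"ty":0,"tz":33,"wx":0,"wy":0,"wz":0},{"grip":30,"tx":-9,"ty":0,"tz":33,"wx":0,"wy":0,"wz":0},{"grip":30,"tx":-9,"ty":0,"tz":33,"wx":0,"wy":0,"wz":0},{"grip":30,"tx":-9,"ty":0,"tz":33,"wx":0,"wy":0,"wz":0},{"grip":30,"tx":-9,"ty":0,"tz":33,"wx":0,"wy":0,"wz":0},{"grip":30,"tx":-9,"ty":0,"tz":33,"wx":0,"wy":0,"wz":0},{"grip":30,"tx":-9,"ty":0,"tz":33,"wx":0,"wy":0,"wz":0},{"grip":30,"tx":-9,"ty":0,"tz":33,"wx":0,"wy":0,"wz":0},{"grip":30,"tx":-5,"ty":0,"tz":20,"wx":0,"wy":0,"wz":0}]'
python3 -m handwheel '[{"grip":30,"tx":0,"ty":0,"tz":0,"wx":0,"wy":-0.07,"wz":0},{"grip":30,"tx":0,"ty":0,"tz":0,"wx":0,"wy":-0.075,"wz":0},{"grip":30,"tx":0,"ty":0,"tz":0,"wx":0,"wy":-0.075,"wz":0},{"grip":30,"tx":0,"ty":0,"tz":0,"wx":0,"wy":-0.075,"wz":0},{"grip":30,"tx":0,"ty":0,"tz":0,"wx":0,"wy":0,"wz":0},{"grip":30,"tx":0,"ty":0,"tz":0,"wx":0,"wy":0,"wz":0}]'
python3 - <<'E'
from tgt import *
delta((395,291,260),11.1)
E
```

```text
time_s: 6.38
eef_pos: [459.0, -80.5, 262.2]
ee_rot: [0.706, -0.706, 0.037, -0.036]
force: [0.3, -0.1, -1.6]
grip_width: 0.444
time_s: 7.22
eef_pos: [405.9, 244.4, 262.2]
ee_rot: [-0.706, 0.706, -0.037, 0.035]
force: [0.2, 0.3, -1.6]
grip_width: 0.441
time_s: 7.72
eef_pos: [407.1, 241.8, 262.5]
ee_rot: [-0.704, 0.704, 0.066, -0.067]
force: [0.1, -0.7, -1.3]
grip_width: 0.44
tcp [407.109 241.808 262.519] F [ 0.068 -0.681 -1.31 ] g 0.44 t 7.72 j [ 0.288  0.177  1.59  -0.     1.377 -1.472]
tool x,y,z in world [ 0.982  0.188 -0.002] [-0.002 -0.    -1.   ] [-0.188  0.982 -0.   ]
shift in current tool [-2.65   2.515 50.591] shift in target tool [-2.412  2.519 50.603] turn [ 0.    -0.005 -0.002]
```

```bash
python3 -m handwheel '[{"grip":30,"tx":-2,"ty":0,"tz":15,"wx":0,"wy":0,"wz":0},{"grip":30,"tx":0,"ty":0,"tz":20,"wx":0,"wy":-0.005,"wz":0},{"grip":30,"tx":0,"ty":0,"tz":15,"wx":0,"wy":0,"wz":0},{"grip":30,"tx":0,"ty":0,"tz":0,"wx":0,"wy":0,"wz":0},{"grip":30,"tx":0,"ty":0,"tz":0,"wx":0,"wy":0,"wz":0},{"grip":30,"tx":0,"ty":0,"tz":0,"wx":0,"wy":0,"wz":0}]'
python3 - <<'E'
from tgt import *
delta((395,291,260),11.1)
for n in("scene","top"):
    c=eyes.capture(n); pickle.dump(c,open(n+"4.pkl","wb"))
crop(load("scene4"),235,90,345,190,6,"e1_s"); crop(load("top4"),110,160,230,270,5.4,"e1_t")
s=load("scene4")
print(proj(s,(395,291,190)),proj(s,(395,291,303)))
E
```

```text
time_s: 8.22
eef_pos: [396.0, 290.1, 263.0]
ee_rot: [-0.704, 0.704, 0.069, -0.069]
force: [0.3, -0.5, -1.1]
grip_width: 0.438
tcp [396.009 290.077 263.005] F [ 0.319 -0.539 -1.103] g 0.438 t 8.22 j [ 0.393  0.215  1.542 -0.     1.386 -1.373]
tool x,y,z in world [ 0.981  0.194 -0.001] [-0.001 -0.001 -1.   ] [-0.194  0.981 -0.   ]
shift in current tool [-0.809  3.005  1.103] shift in target tool [-0.813  3.005  1.1  ] turn [ 0.     0.001 -0.001]
[305.535 150.453] [308.155 126.261]
```

View pics/e1_s.png

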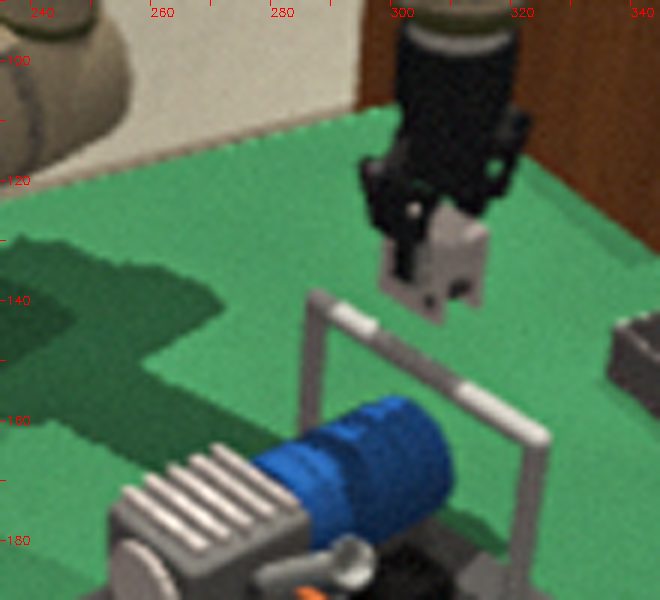

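View pics/e1_t.png

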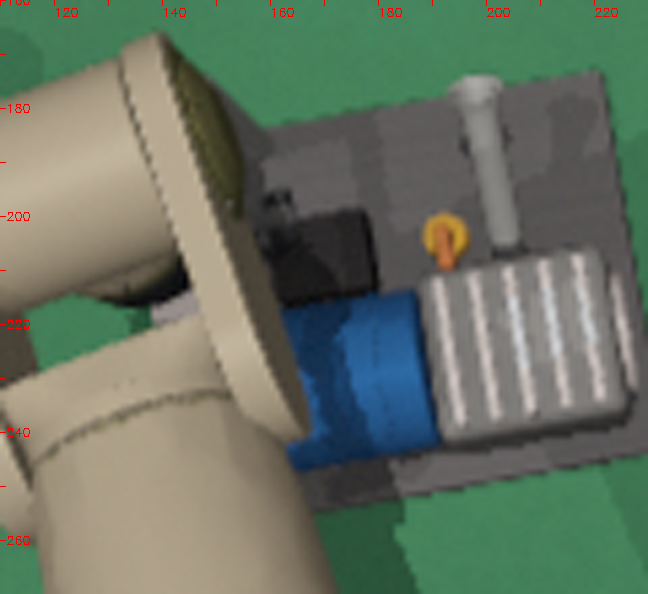

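```bash
python3 - <<'E'
from tgt import *
s=load("scene4")
th=np.radians(11.1);u=np.array([np.cos(th),np.sin(th)]);v=np.array([-u[1],u[0]])
for p,z in (((306.5,143.7),244),((313.3,141),244),((297,138.3),244),((314.3,128.7),304),((309,124),304),((309,127),304)):
    P=plane(s,p,z); d=P[:2]-np.array([395,291.]); print(p,P,"u",d@u,"v",d@v)
for d in ((30,-19,244),(30,19,244),(-30,-19,244),(30,19,304),(-30,19,304)):
    q=np.array([395,291.])+u*d[0]+v*d[1]; print(d,proj(s,(*q,d[2])))
E
```

```text
(306.5, 143.7) [422.577 271.921 244.   ] u 23.388387299309667 v -24.03085990796714
(313.3, 141) [418.064 306.976 244.   ] u 25.708781172934042 v 11.236976464722625
(297, 138.3) [371.741 259.511 244.   ] u -28.88618550546908 v -26.42212259181418
(314.3, 128.7) [422.673 301.044 304.   ] u 29.08866388546516 v 4.52864297320131
(309, 124) [383.149 302.575 304.   ] u -9.401168454673448 v 13.639748903303316
(309, 127) [402.649 289.8   304.   ] u 7.274829556723124 v -2.6505694854659763
(30, -19, 244) [308.595 143.998]
(30, 19, 244) [315.453 140.817]
(-30, -19, 244) [298.162 137.583]
(30, 19, 304) [317.122 127.624]
(-30, 19, 304) [306.333 121.52 ]
```

```bash
python3 - <<'E'
from tgt import *
s=load("scene4")
crop(s,280,112,330,152,16,"e2_s",5)
E
```

```text
(no output)
```

View pics/e2_s.png

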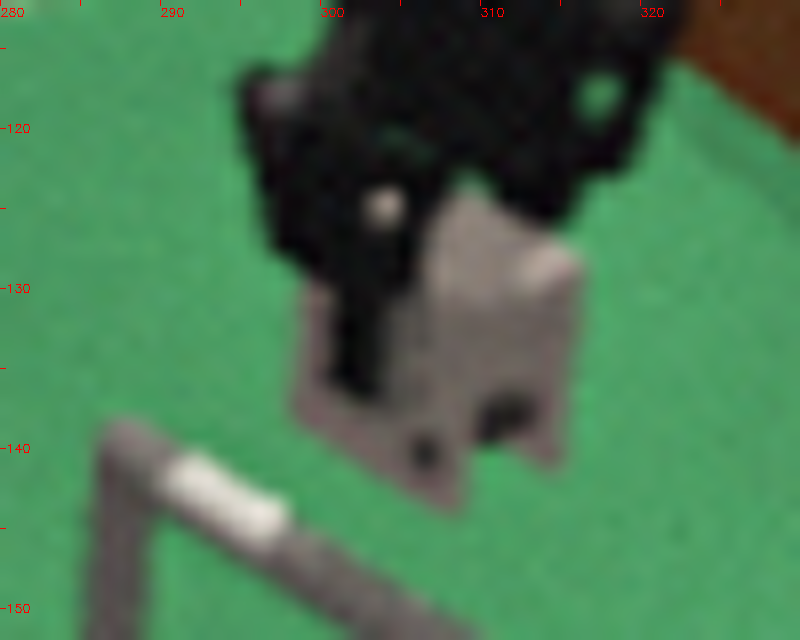

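```bash
python3 -m handwheel '[{"grip":30,"tx":0,"ty":15,"tz":1.5,"wx":0,"wy":0,"wz":0},{"grip":30,"tx":0,"ty":20,"tz":0,"wx":0,"wy":0,"wz":0},{"grip":30,"tx":0,"ty":20,"tz":0,"wx":0,"wy":0,"wz":0},{"grip":30,"tx":0,"ty":0,"tz":0,"wx":0,"wy":0,"wz":0},{"grip":30,"tx":0,"ty":0,"tz":0,"wx":0,"wy":0,"wz":0}]'
python3 - <<'E'
from tgt import *
delta((395,291,163),11.1)
s=eyes.capture("scene")
crop(s,280,112,330,162,12,"e3_s",5)
E
```

```text
time_s: 8.73
eef_pos: [395.7, 291.6, 208.3]
ee_rot: [-0.704, 0.704, 0.068, -0.069]
force: [0.4, 0.0, -1.0]
grip_width: 0.439
tcp [395.696 291.612 208.299] F [ 0.373  0.018 -1.013] g 0.439 t 8.73 j [ 0.396  0.26   1.63  -0.     1.253 -1.37 ]
tool x,y,z in world [ 0.981  0.194 -0.001] [-0.001 -0.001 -1.   ] [-0.194  0.981 -0.   ]
shift in current tool [-0.744 45.301 -0.451] shift in target tool [-0.801 45.299 -0.467] turn [ 0.     0.002 -0.001]
```

View pics/e3_s.png

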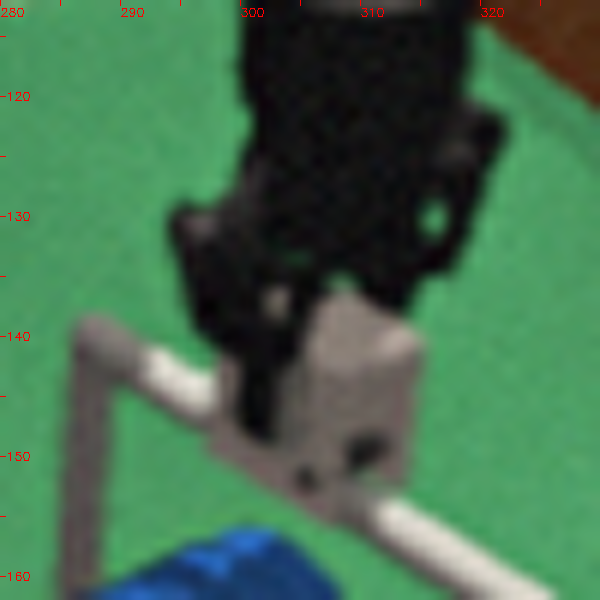

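The bar now enters the gap at (311,152) between the legs, with no contact force. Lowering the rest of the way.

```bash
python3 -m handwheel '[{"grip":30,"tx":0,"ty":15,"tz":0,"wx":0,"wy":0,"wz":0},{"grip":30,"tx":0,"ty":15,"tz":0,"wx":0,"wy":0,"wz":0},{"grip":30,"tx":0,"ty":7,"tz":0,"wx":0,"wy":0,"wz":0},{"grip":30,"tx":0,"ty":4,"tz":0,"wx":0,"wy":0,"wz":0},{"grip":30,"tx":0,"ty":3,"tz":0,"wx":0,"wy":0,"wz":0},{"grip":30,"tx":0,"ty":0,"tz":0,"wx":0,"wy":0,"wz":0},{"grip":30,"tx":0,"ty":0,"tz":0,"wx":0,"wy":0,"wz":0}]'
python3 - <<'E'
from tgt import *
delta((395,291,163),11.1)
s=eyes.capture("scene")
crop(s,280,112,330,162,12,"e4_s",5)
E
```

```text
time_s: 9.37
eef_pos: [396.0, 292.2, 165.0]
ee_rot: [0.704, -0.704, -0.07, 0.069]
force: [-0.2, -1.4, -2.5]
grip_width: 0.439
tcp [396.026 292.235 164.992] F [-0.167 -1.369 -2.536] g 0.439 t 9.37 j [ 0.397  0.305  1.691 -0.     1.144 -1.37 ]
tool x,y,z in world [0.981 0.195 0.001] [ 0.001  0.    -1.   ] [-0.195  0.981  0.   ]
shift in current tool [-1.25   1.991 -1.012] shift in target tool [-1.245  1.992 -1.015] turn [-0.     0.002  0.001]
```

View pics/e4_s.png

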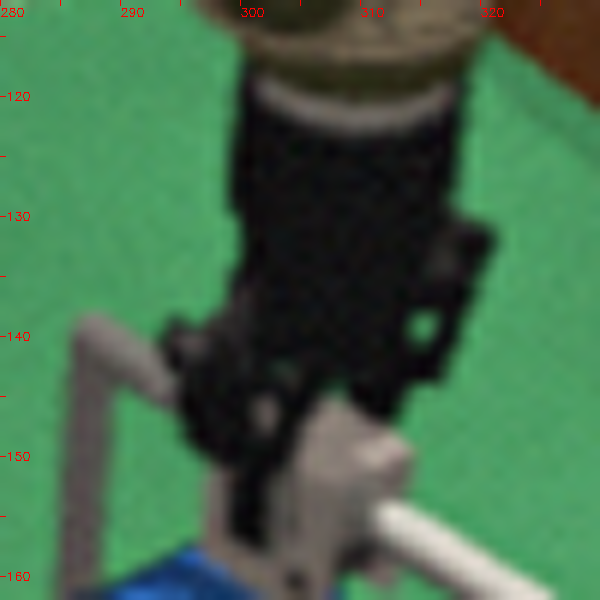

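```bash
python3 -m handwheel '[{"grip":30,"tx":0,"ty":1.5,"tz":0,"wx":0,"wy":0,"wz":0},{"grip":30,"tx":0,"ty":1.5,"tz":0,"wx":0,"wy":0,"wz":0},{"grip":30,"tx":0,"ty":0,"tz":0,"wx":0,"wy":0,"wz":0},{"grip":30,"tx":0,"ty":0,"tz":0,"wx":0,"wy":0,"wz":0}]'
```

```text
time_s: 9.75
eef_pos: [395.9, 292.2, 161.9]
ee_rot: [0.704, -0.704, -0.07, 0.069]
force: [-1.7, -0.2, 5.5]
grip_width: 0.441
```

```bash
python3 -m handwheel '[{"grip":45,"tx":0,"ty":0,"tz":0,"wx":0,"wy":0,"wz":0},{"grip":60,"tx":0,"ty":0,"tz":0,"wx":0,"wy":0,"wz":0},{"grip":85,"tx":0,"ty":0,"tz":0,"wx":0,"wy":0,"wz":0},{"grip":85,"tx":0,"ty":0,"tz":0,"wx":0,"wy":0,"wz":0},{"grip":85,"tx":0,"ty":0,"tz":0,"wx":0,"wy":0,"wz":0},{"grip":85,"tx":0,"ty":0,"tz":0,"wx":0,"wy":0,"wz":0},{"grip":85,"tx":0,"ty":0,"tz":0,"wx":0,"wy":0,"wz":0},{"grip":85,"tx":0,"ty":0,"tz":0,"wx":0,"wy":0,"wz":0},{"grip":85,"tx":0,"ty":0,"tz":0,"wx":0,"wy":0,"wz":0},{"grip":85,"tx":0,"ty":0,"tz":0,"wx":0,"wy":0,"wz":0}]'
python3 - <<'E'
from tgt import *
s=eyes.capture("scene")
crop(s,270,112,330,172,10,"e5_s",5)
E
```

```text
time_s: 10.58
eef_pos: [395.7, 292.1, 161.3]
ee_rot: [0.704, -0.704, -0.069, 0.069]
force: [-0.5, -0.4, 0.1]
grip_width: 0.992
```

View pics/e5_s.png

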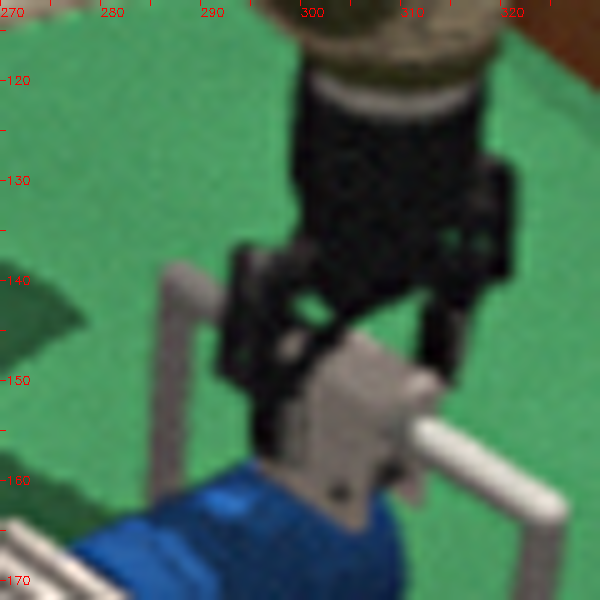

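The saddle hangs on the bar: roof (306,150), fingers open and clear. Retreating straight up.

```bash
python3 -m handwheel '[{"grip":85,"tx":0,"ty":-8,"tz":0,"wx":0,"wy":0,"wz":0},{"grip":85,"tx":0,"ty":-15,"tz":0,"wx":0,"wy":0,"wz":0},{"grip":85,"tx":0,"ty":-25,"tz":0,"wx":0,"wy":0,"wz":0},{"grip":85,"tx":0,"ty":-30,"tz":0,"wx":0,"wy":0,"wz":0},{"grip":85,"tx":0,"ty":-35,"tz":0,"wx":0,"wy":0,"wz":0},{"grip":85,"tx":0,"ty":-10,"tz":0,"wx":0,"wy":0,"wz":0},{"grip":85,"tx":0,"ty":0,"tz":0,"wx":0,"wy":0,"wz":0}]'
python3 - <<'E'
from tgt import *
s=eyes.capture("scene");pickle.dump(s,open("scene6.pkl","wb"))
crop(s,240,112,330,202,6.6,"e6_s",5)
delta((532,-120.5,160),4)
E
```

```text
time_s: 11.22
eef_pos: [396.5, 292.5, 287.4]
ee_rot: [0.704, -0.703, -0.071, 0.067]
force: [1.0, 0.3, 0.7]
grip_width: 0.998
tcp [395.878 292.182 285.015] F [ 0.26  -0.564 -1.114] g 0.991 t 11.27 j [ 0.397  0.203  1.499 -0.     1.437 -1.37 ]
tool x,y,z in world [0.981 0.195 0.002] [ 0.002  0.001 -1.   ] [-0.195  0.981  0.   ]
shift in current tool [  52.807  124.958 -431.349] shift in target tool [ 107.004  125.015 -421.173] turn [-0.001  0.126  0.002]
```

View pics/e6_s.png

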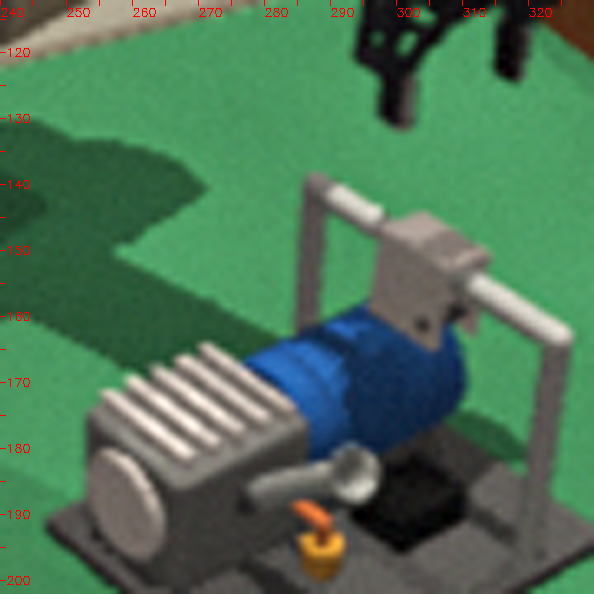

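The saddle hangs upright near the bar's middle at (303,150). Next, the rod.

```bash
python3 -m handwheel '[{"grip":85,"tx":2,"ty":0,"tz":-15,"wx":0,"wy":0,"wz":0},{"grip":85,"tx":4,"ty":0,"tz":-30,"wx":0,"wy":0,"wz":0},{"grip":85,"tx":4,"ty":0,"tz":-35,"wx":0,"wy":0,"wz":0},{"grip":85,"tx":4,"ty":0,"tz":-35,"wx":0,"wy":0,"wz":0},{"grip":85,"tx":4,"ty":0,"tz":-35,"wx":0,"wy":0,"wz":0},{"grip":85,"tx":4,"ty":0,"tz":-35,"wx":0,"wy":0,"wz":0},{"grip":85,"tx":4,"ty":0,"tz":-35,"wx":0,"wy":0,"wz":0},{"grip":85,"tx":4,"ty":0,"tz":-35,"wx":0,"wy":0,"wz":0},{"grip":85,"tx":4,"ty":0,"tz":-35,"wx":0,"wy":0,"wz":0},{"grip":85,"tx":4,"ty":0,"tz":-35,"wx":0,"wy":0,"wz":0}]'
python3 -m handwheel '[{"grip":85,"tx":4,"ty":0,"tz":-35,"wx":0,"wy":0,"wz":0},{"grip":85,"tx":4,"ty":20,"tz":-35,"wx":0,"wy":0,"wz":0},{"grip":85,"tx":4,"ty":30,"tz":-25,"wx":0,"wy":0,"wz":0},{"grip":85,"tx":3,"ty":30,"tz":-10,"wx":0,"wy":0.06,"wz":0},{"grip":85,"tx":0,"ty":20,"tz":0,"wx":0,"wy":0.066,"wz":0},{"grip":85,"tx":0,"ty":0,"tz":0,"wx":0,"wy":0,"wz":0},{"grip":85,"tx":0,"ty":0,"tz":0,"wx":0,"wy":0,"wz":0}]'
python3 - <<'E'
from tgt import *
delta((532,-120.5,41),4)
for n in("scene","top"):
    c=eyes.capture(n); pickle.dump(c,open(n+"7.pkl","wb"))
crop(load("scene7"),190,170,260,255,8,"f1_s",5)
crop(load("top7"),250,150,330,225,8,"f1_t",5)
E
```

```text
time_s: 12.1
eef_pos: [496.0, -20.9, 282.5]
ee_rot: [0.704, -0.703, -0.068, 0.07]
force: [-0.2, 0.5, 1.1]
grip_width: 0.998
time_s: 12.68
eef_pos: [530.8, -118.9, 183.0]
ee_rot: [0.707, -0.706, -0.024, 0.027]
force: [0.8, -0.4, 0.2]
grip_width: 0.991
tcp [ 530.773 -118.938  183.004] F [ 0.776 -0.448  0.183] g 0.991 t 12.68 j [-0.436  0.397  1.509  0.     1.239 -2.079]
tool x,y,z in world [ 0.997  0.072 -0.003] [-0.003  0.002 -1.   ] [-0.072  0.997  0.002]
shift in current tool [  1.563 141.997  -1.903] shift in target tool [  1.115 142.004  -1.644] turn [-0.002  0.002 -0.003]
```

View pics/f1_s.png

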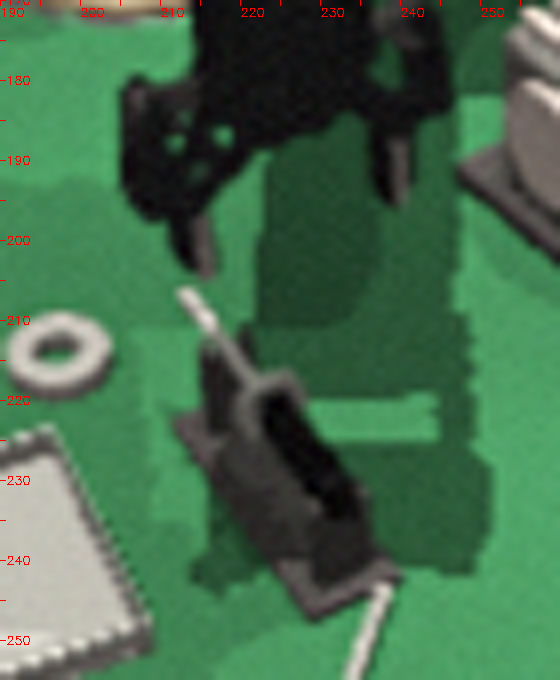

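View pics/f1_t.png

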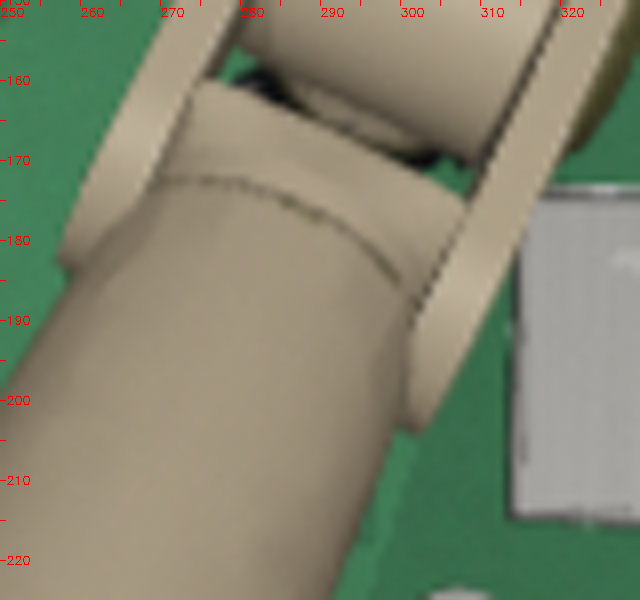

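```bash
python3 -m handwheel '[{"grip":70,"tx":1.5,"ty":20,"tz":-2,"wx":0,"wy":0,"wz":0},{"grip":70,"tx":0,"ty":30,"tz":0,"wx":0,"wy":0,"wz":0},{"grip":70,"tx":0,"ty":30,"tz":0,"wx":0,"wy":0,"wz":0},{"grip":70,"tx":0,"ty":25,"tz":0,"wx":0,"wy":0,"wz":0},{"grip":70,"tx":0,"ty":0,"tz":0,"wx":0,"wy":0,"wz":0},{"grip":70,"tx":0,"ty":0,"tz":0,"wx":0,"wy":0,"wz":0}]'
python3 - <<'E'
from tgt import *
delta((532,-120.5,41),4)
c=eyes.capture("scene")
crop(c,190,170,260,255,8,"f2_s",5)
E
```

```text
time_s: 13.28
eef_pos: [533.5, -121.0, 80.3]
ee_rot: [-0.707, 0.707, 0.025, -0.025]
force: [0.2, 0.5, 1.7]
grip_width: 0.82
tcp [ 533.505 -121.023   80.312] F [0.223 0.526 1.745] g 0.82 t 13.28 j [-0.437  0.524  1.612  0.     1.006 -2.08 ]
tool x,y,z in world [0.997 0.071 0.   ] [ 0. -0. -1.] [-0.071  0.997 -0.   ]
shift in current tool [-1.478 39.312  0.637] shift in target tool [-1.465 39.312  0.627] turn [0.    0.002 0.   ]
```

View pics/f2_s.png

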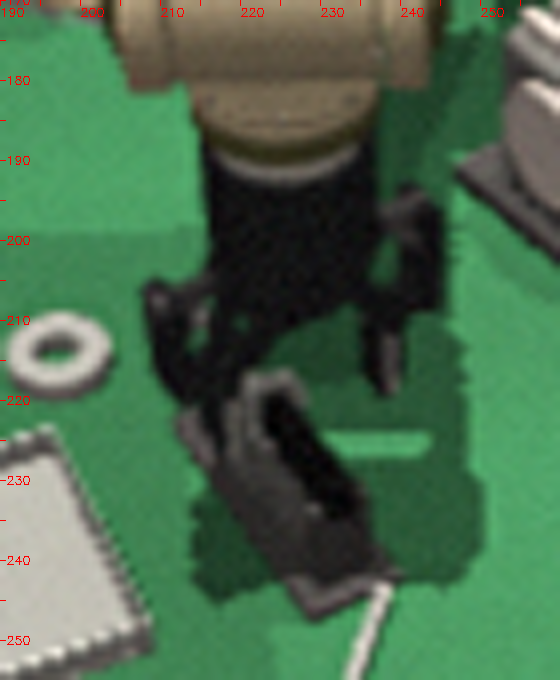

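```bash
python3 -m handwheel '[{"grip":70,"tx":-1.5,"ty":18,"tz":0,"wx":0,"wy":0,"wz":0},{"grip":70,"tx":0,"ty":16,"tz":0,"wx":0,"wy":0,"wz":0},{"grip":70,"tx":0,"ty":5,"tz":0,"wx":0,"wy":0,"wz":0},{"grip":70,"tx":0,"ty":0,"tz":0,"wx":0,"wy":0,"wz":0},{"grip":70,"tx":0,"ty":0,"tz":0,"wx":0,"wy":0,"wz":0}]'
python3 -m handwheel '[{"grip":40,"tx":0,"ty":0,"tz":0,"wx":0,"wy":0,"wz":0},{"grip":25,"tx":0,"ty":0,"tz":0,"wx":0,"wy":0,"wz":0},{"grip":20,"tx":0,"ty":0,"tz":0,"wx":0,"wy":0,"wz":0},{"grip":5,"tx":0,"ty":0,"tz":0,"wx":0,"wy":0,"wz":0},{"grip":5,"tx":0,"ty":0,"tz":0,"wx":0,"wy":0,"wz":0},{"grip":5,"tx":0,"ty":0,"tz":0,"wx":0,"wy":0,"wz":0},{"grip":5,"tx":0,"ty":0,"tz":0,"wx":0,"wy":0,"wz":0},{"grip":5,"tx":0,"ty":0,"tz":0,"wx":0,"wy":0,"wz":0}]' 80
python3 - <<'E'
from tgt import *
delta((532,-120.5,41),4)
c=eyes.capture("scene")
crop(c,190,170,260,255,8,"f3_s",5)
E
```

```text
time_s: 13.75
eef_pos: [532.6, -121.6, 42.0]
ee_rot: [-0.706, 0.707, 0.026, -0.024]
force: [-0.4, -0.1, -0.1]
grip_width: 0.824
time_s: 14.42
eef_pos: [531.9, -121.5, 40.8]
ee_rot: [-0.706, 0.707, 0.025, -0.025]
force: [-0.4, -0.3, 5.0]
grip_width: 0.151
tcp [ 531.929 -121.516   40.785] F [-0.383 -0.294  4.964] g 0.151 t 14.42 j [-0.439  0.58   1.643 -0.     0.918 -2.08 ]
tool x,y,z in world [0.998 0.07  0.001] [ 0.001 -0.001 -1.   ] [-0.07   0.998 -0.001]
shift in current tool [ 0.142 -0.215  1.008] shift in target tool [ 0.141 -0.215  1.009] turn [0.001 0.001 0.001]
```

View pics/f3_s.png

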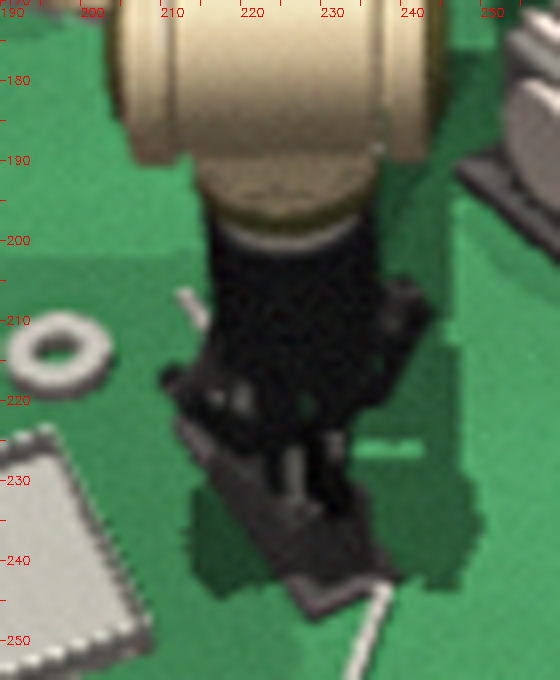

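```bash
python3 -m handwheel '[{"grip":5,"tx":0,"ty":-6,"tz":0,"wx":0,"wy":0,"wz":0},{"grip":5,"tx":0,"ty":-12,"tz":0,"wx":0,"wy":0,"wz":0},{"grip":5,"tx":0,"ty":-25,"tz":0,"wx":0,"wy":0,"wz":0},{"grip":5,"tx":0,"ty":-35,"tz":0,"wx":0,"wy":0,"wz":0},{"grip":5,"tx":0,"ty":-40,"tz":0,"wx":0,"wy":0,"wz":0},{"grip":5,"tx":0,"ty":-40,"tz":0,"wx":0,"wy":0,"wz":0},{"grip":5,"tx":0,"ty":-40,"tz":0,"wx":0,"wy":0,"wz":0},{"grip":5,"tx":0,"ty":-30,"tz":0,"wx":0,"wy":0,"wz":0},{"grip":5,"tx":0,"ty":-12,"tz":0,"wx":0,"wy":0,"wz":0},{"grip":5,"tx":0,"ty":0,"tz":0,"wx":0,"wy":0,"wz":0}]'
python3 - <<'E'
from tgt import *
th=np.radians(11);al=np.radians(40)
a=np.array([np.cos(al)*np.cos(th),np.cos(al)*np.sin(th),np.sin(al)]); oz=np.array([-np.sin(al)*np.cos(th),-np.sin(al)*np.sin(th),np.cos(al)])
M=np.array([512,162,149.])
print("pre TCP",M+a*(131+70)-19.2*oz)
delta(M+a*(131+70)-19.2*oz,11,40)
t=load("top0");s=load("scene0")
crop(t,180,165,220,215,14,"g1_t",5);crop(s,272,170,304,200,20,"g1_s",5)
E
```

```text
time_s: 15.3
eef_pos: [532.3, -121.5, 283.5]
ee_rot: [-0.706, 0.708, 0.027, -0.023]
force: [0.3, -0.4, -0.6]
grip_width: 0.151
pre TCP [675.261 193.735 263.492]
tcp [ 532.316 -121.511  283.545] F [ 0.306 -0.373 -0.625] g 0.151 t 15.3 j [-0.439  0.326  1.345  0.     1.466 -2.08 ]
tool x,y,z in world [0.998 0.07  0.005] [ 0.005 -0.002 -1.   ] [-0.07   0.998 -0.003]
shift in current tool [164.647  20.067 304.473] shift in target tool [140.679 144.221 282.178] turn [ 0.045 -0.116 -0.692]
```

View pics/g1_t.png

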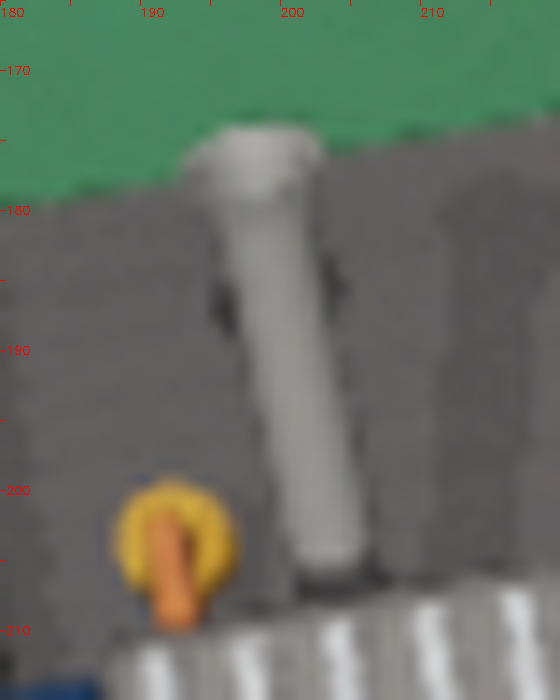

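View pics/g1_s.png

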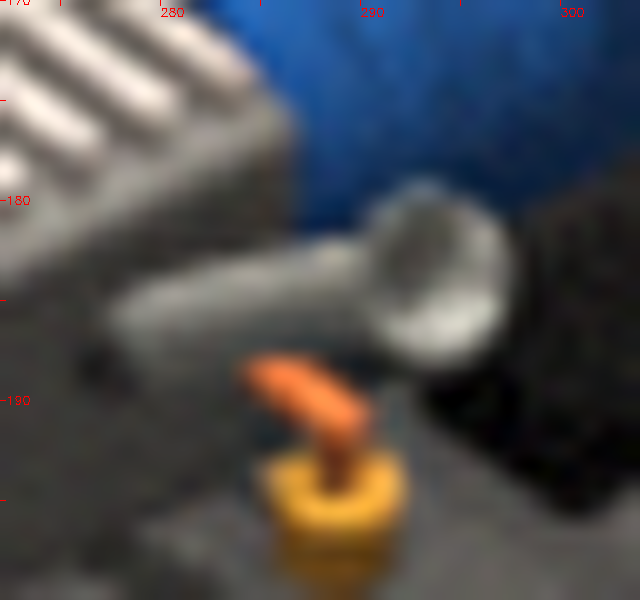

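```bash
python3 - <<'E'
from tgt import *
t=load("top0");s=load("scene0")
for pt,ps in (((197.2,176.2),(293.1,183.2)),((197.2,176.7),(293.1,183.2))):
    print(tri(t,pt,s,ps),plane(t,pt,149),plane(s,ps,149))
# tube direction in top: centreline points, z unknown -> use vertical plane check
M=plane(t,(197.2,176.2),149)
for yaw in (10,11,12):
  th=np.radians(yaw);al=np.radians(40)
  a=np.array([np.cos(al)*np.cos(th),np.cos(al)*np.sin(th),np.sin(al)])
  for L in (40,85): print(yaw,L,proj(t,M-a*L),proj(s,M-a*L))
E
```

```text
(array([513.055, 164.456, 148.249]), [1.5, 1.5]) [513.59  165.702 149.   ] [513.482 162.428 149.   ]
(array([511.877, 164.844, 147.192]), [1.1, 1.1]) [512.037 165.649 149.   ] [513.482 162.428 149.   ]
10 40 [199.463 187.442] [288.222 184.161]
10 85 [201.934 199.713] [282.214 185.427]
11 40 [199.635 187.414] [288.119 184.212]
11 85 [202.292 199.654] [282.    185.534]
12 40 [199.805 187.383] [288.019 184.265]
12 85 [202.649 199.589] [281.79  185.644]
```

```bash
python3 -m handwheel '[{"grip":5,"tx":10,"ty":0,"tz":20,"wx":0,"wy":0,"wz":0},{"grip":5,"tx":17,"ty":0,"tz":31,"wx":0,"wy":0,"wz":0},{"grip":5,"tx":17,"ty":0,"tz":31,"wx":0,"wy":0,"wz":0},{"grip":5,"tx":17,"ty":0,"tz":31,"wx":0,"wy":0,"wz":0},{"grip":5,"tx":17,"ty":0,"tz":31,"wx":0,"wy":0,"wz":0},{"grip":5,"tx":17,"ty":0,"tz":31,"wx":0,"wy":0,"wz":0},{"grip":5,"tx":17,"ty":0,"tz":31,"wx":0,"wy":0,"wz":0},{"grip":5,"tx":17,"ty":0,"tz":31,"wx":0,"wy":0,"wz":0},{"grip":5,"tx":17,"ty":0,"tz":31,"wx":0,"wy":0,"wz":0},{"grip":5,"tx":17,"ty":0,"tz":31,"wx":0,"wy":0,"wz":0}]'
python3 -m handwheel '[{"grip":5,"tx":0,"ty":0,"tz":0,"wx":0.006,"wy":-0.017,"wz":-0.099},{"grip":5,"tx":0,"ty":0,"tz":0,"wx":0.006,"wy":-0.017,"wz":-0.099},{"grip":5,"tx":0,"ty":0,"tz":0,"wx":0.006,"wy":-0.017,"wz":-0.099},{"grip":5,"tx":0,"ty":0,"tz":0,"wx":0.006,"wy":-0.017,"wz":-0.099},{"grip":5,"tx":0,"ty":0,"tz":0,"wx":0.006,"wy":-0.017,"wz":-0.099},{"grip":5,"tx":0,"ty":0,"tz":0,"wx":0.006,"wy":-0.017,"wz":-0.099},{"grip":5,"tx":0,"ty":0,"tz":0,"wx":0.006,"wy":-0.017,"wz":-0.099},{"grip":5,"tx":0,"ty":0,"tz":0,"wx":0,"wy":0,"wz":0},{"grip":5,"tx":0,"ty":0,"tz":0,"wx":0,"wy":0,"wz":0}]'
cat > ins.py <<'E'
from tgt import *
th=np.radians(11);al=np.radians(40)
a=np.array([np.cos(al)*np.cos(th),np.cos(al)*np.sin(th),np.sin(al)]); oz=np.array([-np.sin(al)*np.cos(th),-np.sin(al)*np.sin(th),np.cos(al)])
M=np.array([513,164.2,149.])
def pre(L): return M+a*(131+L)-19.2*oz   # tip L mm before mouth centre (negative: inside)
def tipest():
    s=sense();r=R0().as_matrix(); return s["eef_pos"]-19.2*r[:,1]-131*r[:,0], s["eef_pos"]-19.2*r[:,1]
E
python3 - <<'E'
from ins import *
delta(pre(60),11,40)
for n in("scene","top"):
    c=eyes.capture(n); pickle.dump(c,open(n+"8.pkl","wb"))
crop(load("scene8"),250,120,340,210,6.6,"g2_s",5)
crop(load("top8"),150,110,240,210,6,"g2_t",5)
T,G=tipest(); print("tip est",T,proj(load("scene8"),T),proj(load("top8"),T))
E
```

```text
time_s: 16.13
eef_pos: [673.3, 190.2, 278.2]
ee_rot: [-0.707, 0.707, 0.024, -0.026]
force: [0.2, -0.1, -0.5]
grip_width: 0.151
time_s: 16.88
eef_pos: [672.3, 188.2, 278.6]
ee_rot: [0.686, -0.64, -0.302, -0.173]
force: [-0.3, -0.3, -0.7]
grip_width: 0.15
tcp [672.337 188.246 278.587] F [-0.296 -0.286 -0.705] g 0.15 t 16.88 j [ 0.079  0.347  1.479  0.123  0.634 -1.759]
tool x,y,z in world [0.758 0.148 0.635] [ 0.623  0.122 -0.772] [-0.192  0.981 -0.   ]
shift in current tool [-15.471  15.142   6.806] shift in target tool [-15.629  14.982   6.799] turn [-0.001  0.001 -0.01 ]
tip est [562.827 166.611 211.634] [302.334 177.059] [195.213 155.517]
```

View pics/g2_s.png

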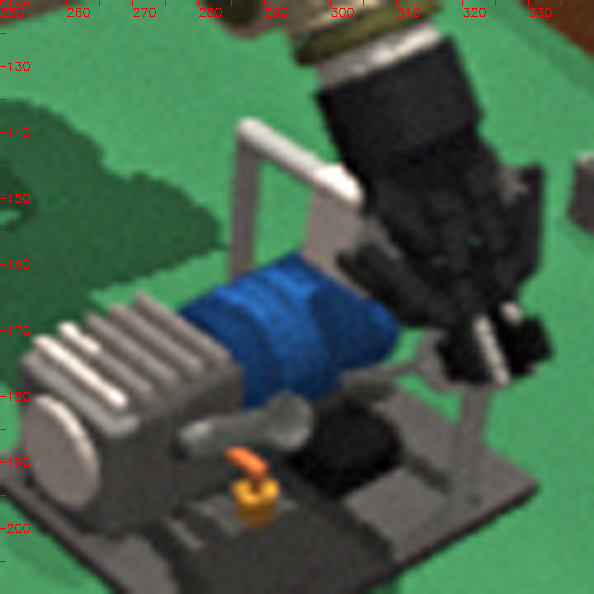

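View pics/g2_t.png

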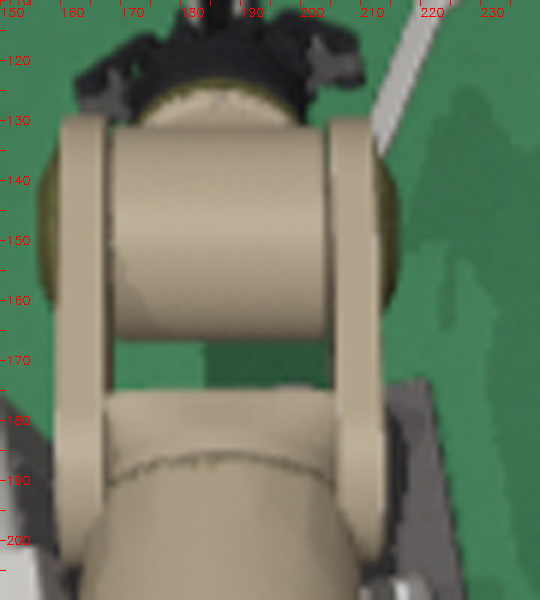

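```bash
python3 - <<'E'
from ins import *
s=load("scene8"); crop(s,282,160,327,190,17,"g3_s",5)
T,G=tipest(); r=R0().as_matrix()
for k in (0,30,60,90): print(k,proj(s,T+k*r[:,0])+.5)
print("collar c", proj(s,T+90*r[:,0])+.5,"mouth",proj(s,M)+.5)
E
```

```text
0 [302.834 177.559]
30 [307.765 176.462]
60 [312.897 175.321]
90 [318.242 174.133]
collar c [318.242 174.133] mouth [293.929 183.5  ]
```

View pics/g3_s.png

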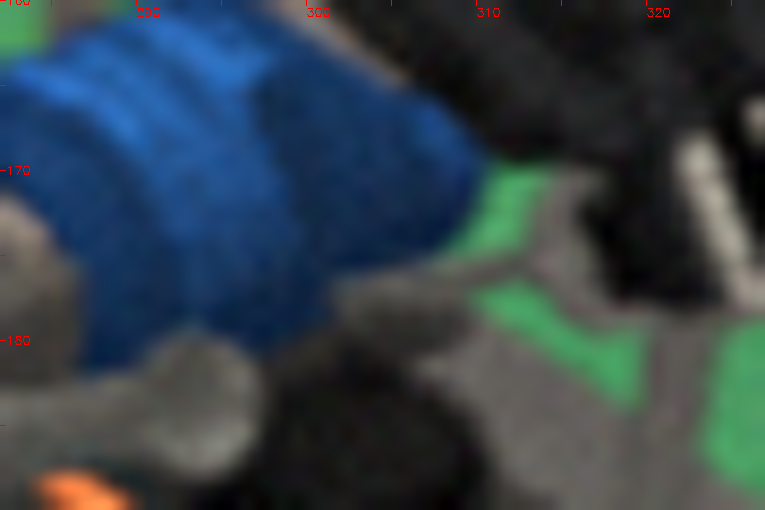

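```bash
python3 -m handwheel '[{"grip":5,"tx":0,"ty":8,"tz":4,"wx":0,"wy":0,"wz":-0.01},{"grip":5,"tx":-8,"ty":7,"tz":3,"wx":0,"wy":0,"wz":0},{"grip":5,"tx":-8,"ty":0,"tz":0,"wx":0,"wy":0,"wz":0},{"grip":5,"tx":0,"ty":0,"tz":0,"wx":0,"wy":0,"wz":0},{"grip":5,"tx":0,"ty":0,"tz":0,"wx":0,"wy":0,"wz":0}]'
python3 - <<'E'
from ins import *
delta(pre(20),11,40)
s=eyes.capture("scene");pickle.dump(s,open("scene9.pkl","wb")); crop(s,282,160,327,195,17,"g4_s",5)
T,G=tipest(); r=R0().as_matrix()
for k in (0,30,60,90): print(k,proj(s,T+k*r[:,0])+.5)
E
```

```text
time_s: 17.4
eef_pos: [670.1, 194.8, 258.7]
ee_rot: [0.684, -0.637, -0.307, -0.178]
force: [0.4, -0.0, -1.6]
grip_width: 0.153
tcp [670.109 194.846 258.742] F [ 0.442 -0.031 -1.575] g 0.153 t 17.4 j [ 0.091  0.359  1.522  0.123  0.563 -1.754]
tool x,y,z in world [0.748 0.147 0.647] [ 0.635  0.124 -0.763] [-0.193  0.981 -0.001]
shift in current tool [-42.163   0.161  -0.025] shift in target tool [-42.161   0.376  -0.105] turn [-0.001  0.002  0.005]
0 [303.414 181.507]
30 [308.25  180.408]
60 [313.281 179.264]
90 [318.517 178.074]
```

View pics/g4_s.png

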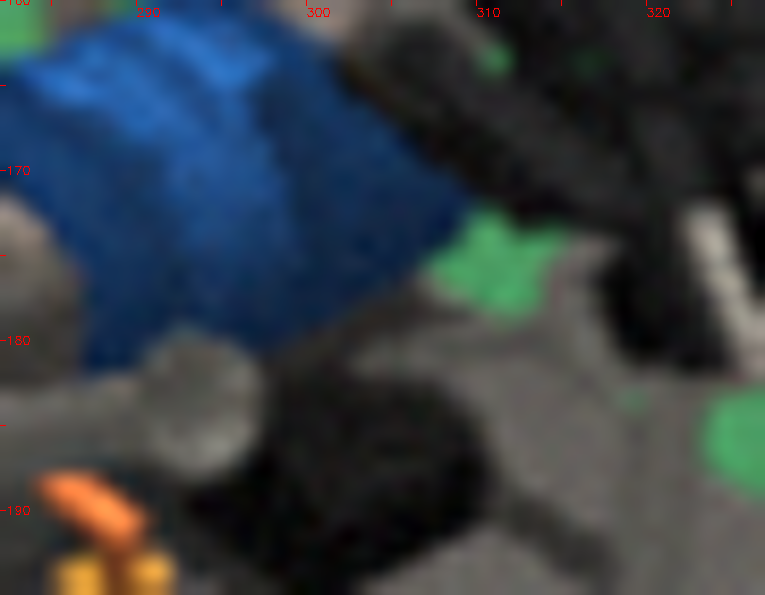

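```bash
python3 -m handwheel '[{"grip":5,"tx":-10,"ty":0,"tz":0,"wx":0,"wy":0,"wz":0.003},{"grip":5,"tx":-15,"ty":0,"tz":0,"wx":0,"wy":0,"wz":0},{"grip":5,"tx":-12,"ty":0,"tz":0,"wx":0,"wy":0,"wz":0},{"grip":5,"tx":-5,"ty":0,"tz":0,"wx":0,"wy":0,"wz":0},{"grip":5,"tx":0,"ty":0,"tz":0,"wx":0,"wy":0,"wz":0},{"grip":5,"tx":0,"ty":0,"tz":0,"wx":0,"wy":0,"wz":0}]'
python3 - <<'E'
from ins import *
delta(pre(0),11,40)
s=eyes.capture("scene");pickle.dump(s,open("scene10.pkl","wb")); crop(s,282,160,327,195,17,"g5_s",5)
T,G=tipest(); r=R0().as_matrix()
for k in (0,30,60,90): print(k,proj(s,T+k*r[:,0])+.5)
E
```

```text
time_s: 17.95
eef_pos: [638.7, 188.5, 232.3]
ee_rot: [0.684, -0.638, -0.306, -0.178]
force: [0.5, 0.4, -0.3]
grip_width: 0.154
tcp [638.738 188.549 232.342] F [ 0.511  0.354 -0.264] g 0.154 t 17.95 j [ 0.084  0.319  1.652  0.153  0.476 -1.791]
tool x,y,z in world [0.749 0.148 0.646] [ 0.634  0.124 -0.763] [-0.192  0.981 -0.001]
shift in current tool [-20.684   0.635   0.131] shift in target tool [-20.682   0.719   0.091] turn [-0.     0.002  0.004]
0 [296.92  182.838]
30 [301.511 181.806]
60 [306.28  180.734]
90 [311.24  179.619]
```

View pics/g5_s.png

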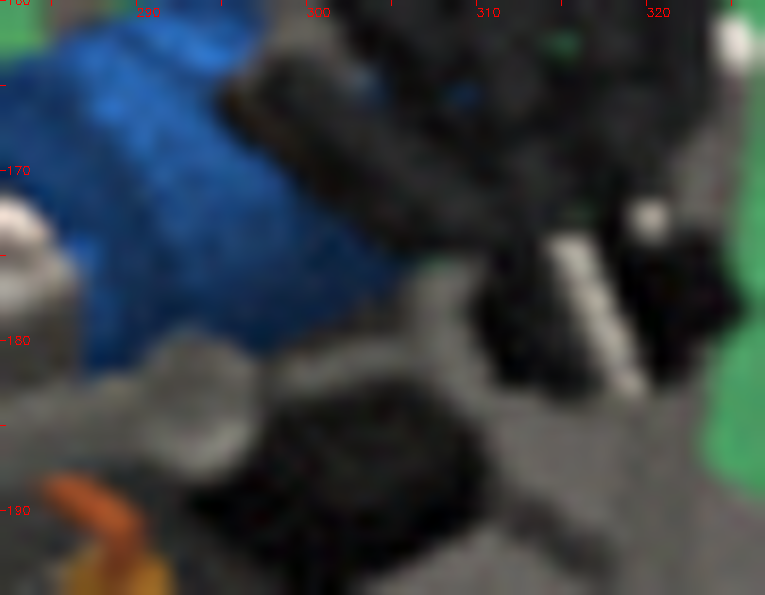

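The rod runs from (306,180.5) to its tip near (297,182), which matches the prediction and points at the mouth at (293.5,183.5). I'll push on in small steps and watch the force.

```bash
python3 -m handwheel '[{"grip":5,"tx":-8,"ty":0.5,"tz":0,"wx":0,"wy":0,"wz":0.003},{"grip":5,"tx":-8,"ty":0,"tz":0,"wx":0,"wy":0,"wz":0},{"grip":5,"tx":-6,"ty":0,"tz":0,"wx":0,"wy":0,"wz":0},{"grip":5,"tx":-4,"ty":0,"tz":0,"wx":0,"wy":0,"wz":0},{"grip":5,"tx":0,"ty":0,"tz":0,"wx":0,"wy":0,"wz":0},{"grip":5,"tx":0,"ty":0,"tz":0,"wx":0,"wy":0,"wz":0}]'
python3 - <<'E'
from ins import *
delta(pre(0),11,40)
s=eyes.capture("scene");pickle.dump(s,open("scene11.pkl","wb")); crop(s,282,160,327,195,17,"g6_s",5)
E
```

```text
time_s: 18.5
eef_pos: [618.7, 184.7, 214.3]
ee_rot: [0.684, -0.638, -0.305, -0.176]
force: [0.5, 0.5, -0.3]
grip_width: 0.151
tcp [618.701 184.714 214.261] F [ 0.502  0.494 -0.261] g 0.151 t 18.5 j [ 0.08   0.299  1.73   0.177  0.424 -1.82 ]
tool x,y,z in world [0.752 0.148 0.643] [ 0.631  0.123 -0.766] [-0.193  0.981 -0.001]
shift in current tool [ 6.569 -0.02   0.019] shift in target tool [ 6.569 -0.018  0.032] turn [-0.     0.002 -0.   ]
```

View pics/g6_s.png

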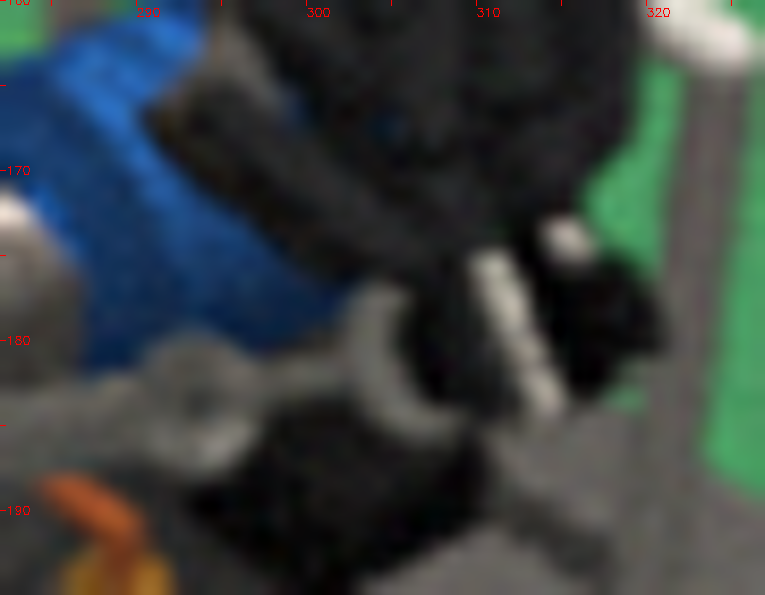

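```bash
python3 -m handwheel '[{"grip":5,"tx":-5,"ty":0,"tz":0,"wx":0,"wy":0,"wz":0},{"grip":5,"tx":-5,"ty":0,"tz":0,"wx":0,"wy":0,"wz":0},{"grip":5,"tx":-5,"ty":0,"tz":0,"wx":0,"wy":0,"wz":0},{"grip":5,"tx":0,"ty":0,"tz":0,"wx":0,"wy":0,"wz":0}]'
python3 -m handwheel '[{"grip":5,"tx":-5,"ty":0,"tz":0,"wx":0,"wy":0,"wz":0},{"grip":5,"tx":-5,"ty":0,"tz":0,"wx":0,"wy":0,"wz":0},{"grip":5,"tx":0,"ty":0,"tz":0,"wx":0,"wy":0,"wz":0}]'
python3 - <<'E'
from ins import *
delta(pre(-90),11,40)
s=eyes.capture("scene");pickle.dump(s,open("scene12.pkl","wb")); crop(s,277,160,322,195,17,"g7_s",5)
E
```

```text
time_s: 18.88
eef_pos: [606.4, 182.5, 203.5]
ee_rot: [0.685, -0.638, -0.304, -0.176]
force: [-0.4, 0.4, -1.6]
grip_width: 0.151
time_s: 19.13
eef_pos: [599.0, 181.0, 197.2]
ee_rot: [0.685, -0.638, -0.305, -0.176]
force: [0.2, -0.3, -1.5]
grip_width: 0.15
tcp [599.034 181.004 197.207] F [ 0.203 -0.335 -1.512] g 0.15 t 19.13 j [ 0.075  0.281  1.805  0.211  0.37  -1.859]
tool x,y,z in world [0.753 0.148 0.641] [ 0.629  0.123 -0.767] [-0.193  0.981 -0.001]
shift in current tool [-57.139  -0.109   0.038] shift in target tool [-57.138  -0.218  -0.079] turn [-0.001  0.002 -0.002]
```

View pics/g7_s.png

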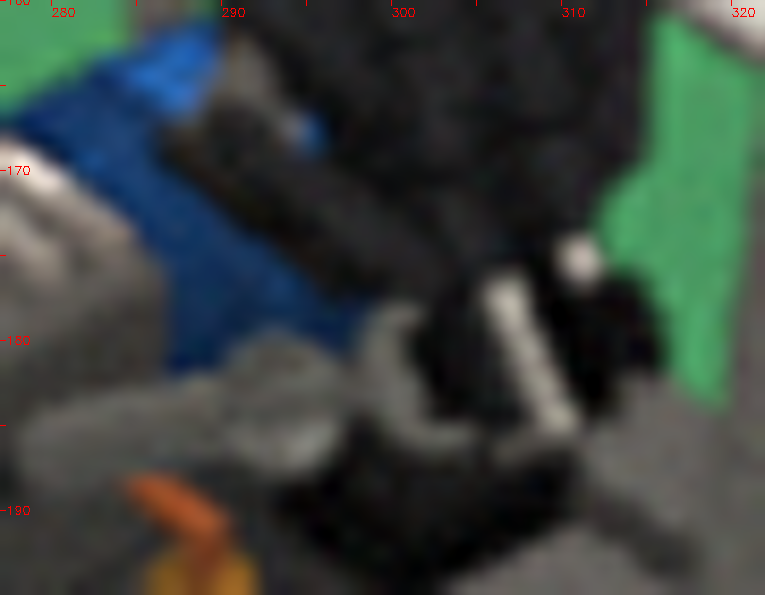

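```bash
python3 -m handwheel '[{"grip":5,"tx":-5,"ty":0,"tz":0,"wx":0,"wy":0,"wz":0},{"grip":5,"tx":-5,"ty":0,"tz":0,"wx":0,"wy":0,"wz":0},{"grip":5,"tx":-5,"ty":0,"tz":0,"wx":0,"wy":0,"wz":0},{"grip":5,"tx":-5,"ty":0,"tz":0,"wx":0,"wy":0,"wz":0},{"grip":5,"tx":0,"ty":0,"tz":0,"wx":0,"wy":0,"wz":0}]'
python3 -m handwheel '[{"grip":5,"tx":-5,"ty":0,"tz":0,"wx":0,"wy":0,"wz":0},{"grip":5,"tx":-5,"ty":0,"tz":0,"wx":0,"wy":0,"wz":0},{"grip":5,"tx":-5,"ty":0,"tz":0,"wx":0,"wy":0,"wz":0},{"grip":5,"tx":0,"ty":0,"tz":0,"wx":0,"wy":0,"wz":0},{"grip":5,"tx":0,"ty":0,"tz":0,"wx":0,"wy":0,"wz":0}]'
python3 - <<'E'
from ins import *
delta(pre(-90),11,40)
s=eyes.capture("scene");pickle.dump(s,open("scene13.pkl","wb")); crop(s,267,160,312,195,17,"g8_s",5)
E
```

```text
time_s: 19.6
eef_pos: [583.9, 178.0, 184.3]
ee_rot: [0.685, -0.638, -0.304, -0.176]
force: [0.8, 0.9, -1.3]
grip_width: 0.15
time_s: 20.02
eef_pos: [573.5, 175.8, 175.5]
ee_rot: [0.685, -0.638, -0.305, -0.176]
force: [-0.1, -0.1, -0.1]
grip_width: 0.151
tcp [573.461 175.824 175.52 ] F [-0.063 -0.068 -0.071] g 0.151 t 20.02 j [ 0.067  0.261  1.902  0.279  0.296 -1.936]
tool x,y,z in world [0.752 0.148 0.642] [ 0.63   0.123 -0.766] [-0.193  0.981 -0.001]
shift in current tool [-23.21   -0.046   0.171] shift in target tool [-23.21   -0.06    0.126] turn [-0.     0.002 -0.001]
```

View pics/g8_s.png

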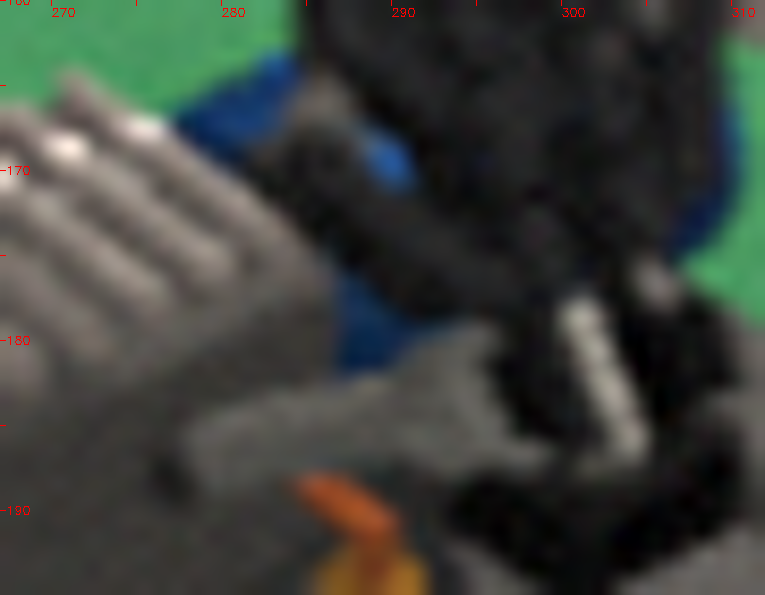

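```bash
python3 -m handwheel '[{"grip":5,"tx":-5,"ty":0,"tz":0,"wx":0,"wy":0,"wz":0},{"grip":5,"tx":-5,"ty":0,"tz":0,"wx":0,"wy":0,"wz":0},{"grip":5,"tx":-3,"ty":0,"tz":0,"wx":0,"wy":0,"wz":0},{"grip":5,"tx":0,"ty":0,"tz":0,"wx":0,"wy":0,"wz":0}]'
python3 -m handwheel '[{"grip":5,"tx":-2,"ty":0,"tz":0,"wx":0,"wy":0,"wz":0},{"grip":5,"tx":-2,"ty":0,"tz":0,"wx":0,"wy":0,"wz":0},{"grip":5,"tx":0,"ty":0,"tz":0,"wx":0,"wy":0,"wz":0},{"grip":5,"tx":0,"ty":0,"tz":0,"wx":0,"wy":0,"wz":0}]'
python3 - <<'E'
from ins import *
delta(pre(-90),11,40)
E
```

```text
time_s: 20.4
eef_pos: [563.1, 173.9, 166.5]
ee_rot: [0.685, -0.638, -0.305, -0.176]
force: [0.5, -0.1, -0.2]
grip_width: 0.153
time_s: 20.73
eef_pos: [560.9, 173.3, 164.8]
ee_rot: [0.684, -0.638, -0.305, -0.176]
force: [-0.9, 0.5, -0.5]
grip_width: 0.145
tcp [560.859 173.343 164.768] F [-0.911  0.462 -0.536] g 0.145 t 20.73 j [ 0.063  0.253  1.948  0.328  0.26  -1.99 ]
tool x,y,z in world [0.752 0.148 0.643] [ 0.631  0.123 -0.766] [-0.193  0.981 -0.001]
shift in current tool [-6.46  -0.038  0.17 ] shift in target tool [-6.461 -0.04   0.157] turn [-0.     0.002 -0.   ]
```

```bash
python3 -m handwheel '[{"grip":5,"tx":-2,"ty":0,"tz":0,"wx":0,"wy":0,"wz":0},{"grip":5,"tx":-2,"ty":0,"tz":0,"wx":0,"wy":0,"wz":0},{"grip":5,"tx":0,"ty":0,"tz":0,"wx":0,"wy":0,"wz":0},{"grip":5,"tx":0,"ty":0,"tz":0,"wx":0,"wy":0,"wz":0}]'
python3 - <<'E'
from ins import *
delta(pre(-90),11,40)
s=eyes.capture("scene"); crop(s,267,160,312,195,17,"g9_s",5)
E
```

```text
time_s: 21.07
eef_pos: [557.8, 172.7, 162.1]
ee_rot: [0.684, -0.638, -0.305, -0.176]
force: [0.5, 0.1, 0.0]
grip_width: 0.152
tcp [557.752 172.737 162.112] F [0.454 0.095 0.013] g 0.152 t 21.07 j [ 0.062  0.252  1.959  0.342  0.252 -2.005]
tool x,y,z in world [0.752 0.148 0.642] [ 0.631  0.123 -0.766] [-0.193  0.981 -0.001]
shift in current tool [-2.328 -0.039  0.164] shift in target tool [-2.328 -0.04   0.159] turn [-0.001  0.002 -0.   ]
```

View pics/g9_s.png

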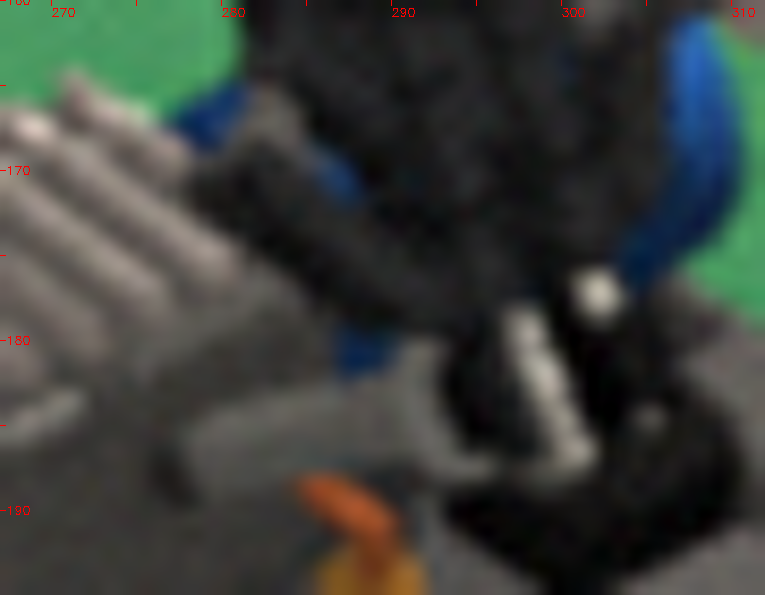

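Collar covers the mouth. I'll creep in until it stops.

```bash
python3 -m handwheel '[{"grip":5,"tx":-1.5,"ty":0,"tz":0,"wx":0,"wy":0,"wz":0},{"grip":5,"tx":0,"ty":0,"tz":0,"wx":0,"wy":0,"wz":0},{"grip":5,"tx":0,"ty":0,"tz":0,"wx":0,"wy":0,"wz":0}]'
python3 -m handwheel '[{"grip":5,"tx":-1.5,"ty":0,"tz":0,"wx":0,"wy":0,"wz":0},{"grip":5,"tx":0,"ty":0,"tz":0,"wx":0,"wy":0,"wz":0},{"grip":5,"tx":0,"ty":0,"tz":0,"wx":0,"wy":0,"wz":0}]'
python3 - <<'E'
from ins import *
delta(pre(-90),11,40)
E
```

```text
time_s: 21.37
eef_pos: [557.7, 172.6, 162.3]
ee_rot: [0.684, -0.638, -0.306, -0.177]
force: [4.9, 2.5, 1.0]
grip_width: 0.151
time_s: 21.62
eef_pos: [557.6, 172.4, 162.5]
ee_rot: [0.684, -0.638, -0.307, -0.179]
force: [8.1, 4.4, 2.4]
grip_width: 0.148
tcp [557.565 172.425 162.482] F [8.099 4.367 2.405] g 0.148 t 21.62 j [ 0.062  0.25   1.964  0.354  0.242 -2.017]
tool x,y,z in world [0.748 0.147 0.647] [ 0.636  0.123 -0.762] [-0.192  0.981 -0.002]
shift in current tool [-2.381  0.385  0.435] shift in target tool [-2.38  0.4   0.43] turn [0.001 0.002 0.006]
```

```bash
python3 -m handwheel '[{"grip":5,"tx":-1.5,"ty":0,"tz":0,"wx":0,"wy":0,"wz":0},{"grip":5,"tx":-1,"ty":0,"tz":0,"wx":0,"wy":0,"wz":0},{"grip":5,"tx":0,"ty":0,"tz":0,"wx":0,"wy":0,"wz":0},{"grip":5,"tx":0,"ty":0,"tz":0,"wx":0,"wy":0,"wz":0}]'
python3 - <<'E'
from ins import *
delta(pre(-90),11,40)
for n in("scene","top"):
    c=eyes.capture(n); pickle.dump(c,open(n+"14.pkl","wb"))
crop(load("scene14"),272,170,307,197,22,"g10_s",5);crop(load("top14"),150,130,250,220,6,"g10_t",5)
E
```

```text
time_s: 21.95
eef_pos: [557.4, 172.1, 162.8]
ee_rot: [0.683, -0.637, -0.308, -0.181]
force: [15.3, 7.6, 6.0]
grip_width: 0.147
tcp [557.426 172.116 162.849] F [15.27   7.575  5.973] g 0.147 t 21.95 j [ 0.062  0.248  1.968  0.365  0.235 -2.027]
tool x,y,z in world [0.744 0.146 0.652] [ 0.64   0.123 -0.759] [-0.191  0.982 -0.002]
shift in current tool [-2.474  0.777  0.712] shift in target tool [-2.466  0.806  0.706] turn [0.002 0.002 0.011]
```

View pics/g10_s.png

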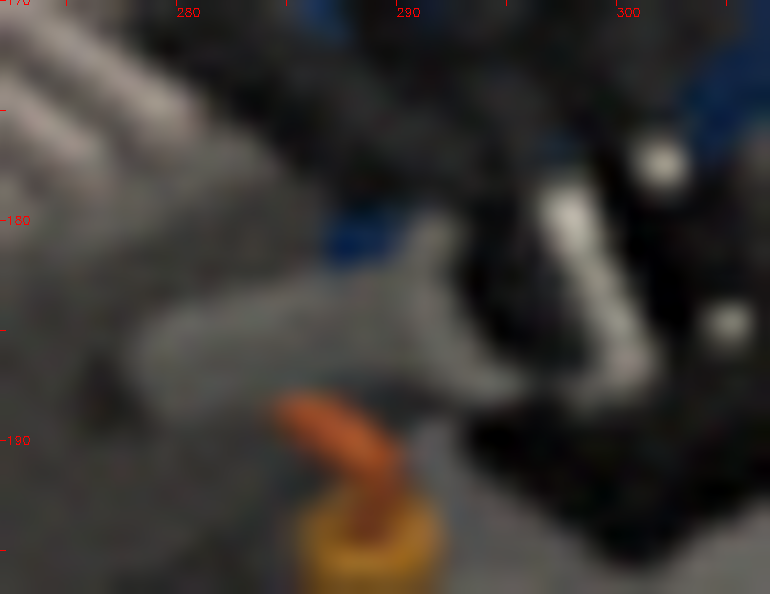

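View pics/g10_t.png

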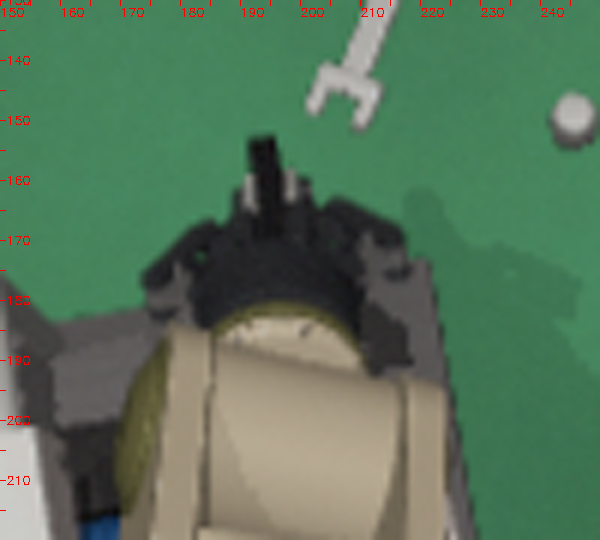

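```bash
python3 - <<'E'
from ins import *
t=load("top14")
E=M+76*a
for w in (-7,7):
  for h in (-11,11): print(w,h,proj(t,E+h*oz+w*np.array([-np.sin(th),np.cos(th),0]))+.5)
crop(t,180,145,205,170,24,"g11_t",5)
E
```

```text
-7 -11 [195.649 152.705]
-7 11 [195.771 155.885]
7 -11 [191.011 153.494]
7 11 [191.07  156.686]
```

View pics/g11_t.png

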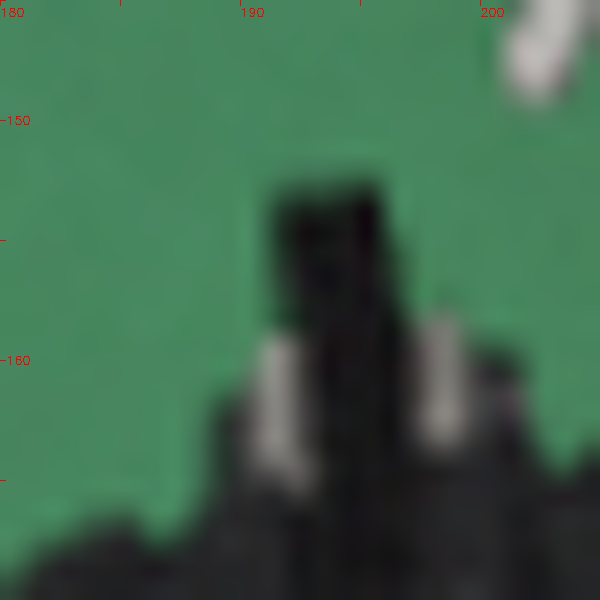

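The top view shows the seated grip's end at (191–195.6, 152.7), against a prediction of (191–195.6, 152.7–153.5). The collar is stopped on the mouth at about 15 N. Drawing the rod out.

```bash
python3 -m handwheel '[{"grip":5,"tx":3,"ty":0,"tz":0,"wx":0,"wy":0,"wz":0},{"grip":5,"tx":6,"ty":0,"tz":0,"wx":0,"wy":0,"wz":0},{"grip":5,"tx":10,"ty":0,"tz":0,"wx":0,"wy":0,"wz":0},{"grip":5,"tx":12,"ty":0,"tz":0,"wx":0,"wy":0,"wz":0},{"grip":5,"tx":12,"ty":0,"tz":0,"wx":0,"wy":0,"wz":0},{"grip":5,"tx":0,"ty":0,"tz":0,"wx":0,"wy":0,"wz":0}]'
python3 - <<'E'
from ins import *
delta(pre(40),11,40)
E
```

```text
time_s: 22.55
eef_pos: [587.5, 178.3, 187.7]
ee_rot: [0.684, -0.638, -0.306, -0.177]
force: [0.8, -0.1, -0.6]
grip_width: 0.149
tcp [587.527 178.335 187.746] F [ 0.771 -0.114 -0.605] g 0.149 t 22.55 j [ 0.071  0.27   1.852  0.241  0.332 -1.893]
tool x,y,z in world [0.75  0.148 0.644] [ 0.633  0.123 -0.765] [-0.192  0.981 -0.001]
shift in current tool [87.987  0.305  0.154] shift in target tool [87.987  0.123  0.345] turn [0.    0.002 0.002]
```

```bash
python3 -m handwheel '[{"grip":5,"tx":8,"ty":0,"tz":0,"wx":0,"wy":0,"wz":0},{"grip":5,"tx":14,"ty":0,"tz":0,"wx":0,"wy":0,"wz":0},{"grip":5,"tx":14,"ty":0,"tz":0,"wx":0,"wy":0,"wz":0},{"grip":5,"tx":14,"ty":0,"tz":0,"wx":0,"wy":0,"wz":0},{"grip":5,"tx":14,"ty":0,"tz":0,"wx":0,"wy":0,"wz":0},{"grip":5,"tx":14,"ty":0,"tz":0,"wx":0,"wy":0,"wz":0},{"grip":5,"tx":10,"ty":0,"tz":0,"wx":0,"wy":0,"wz":0},{"grip":5,"tx":0,"ty":0,"tz":0,"wx":0,"wy":0,"wz":0},{"grip":5,"tx":0,"ty":0,"tz":0,"wx":0,"wy":0,"wz":0}]'
python3 - <<'E'
from ins import *
# final: rod level yaw 4, tip over tray
delta(pre(40),11,40)
t0=load("top0")
tray=np.mean([plane(t0,(330,195),2),],0); print("tray",plane(t0,(330,195),2),plane(t0,(330,195),20))
T=np.array([483,-262,150.]); y=np.radians(0)
delta(T+131*np.array([np.cos(y),np.sin(y),0])-np.array([0,0,19.2]),0,0)
c=eyes.capture("scene"); crop(c,260,110,350,210,6,"h1_s",5)
E
```

```text
time_s: 23.3
eef_pos: [651.8, 191.3, 242.0]
ee_rot: [0.685, -0.638, -0.305, -0.176]
force: [0.0, 0.2, -1.8]
grip_width: 0.151
tcp [651.769 191.308 242.034] F [ 0.002  0.232 -1.776] g 0.151 t 23.3 j [ 0.088  0.338  1.596  0.137  0.518 -1.772]
tool x,y,z in world [0.753 0.148 0.642] [ 0.63   0.123 -0.767] [-0.193  0.981 -0.001]
shift in current tool [ 2.885 -0.422 -0.137] shift in target tool [ 2.886 -0.417 -0.132] turn [-0.001  0.002 -0.002]
tray [ 486.478 -265.043    2.   ] [ 483.543 -261.874   20.   ]
tcp [651.769 191.308 242.034] F [ 0.002  0.232 -1.776] g 0.151 t 23.3 j [ 0.088  0.338  1.596  0.137  0.518 -1.772]
tool x,y,z in world [0.753 0.148 0.642] [ 0.63   0.123 -0.767] [-0.193  0.981 -0.001]
shift in current tool [-167.045    5.784 -437.436] shift in target tool [ -37.769  111.234 -453.308] turn [-0.067  0.186  0.694]
```

View pics/h1_s.png

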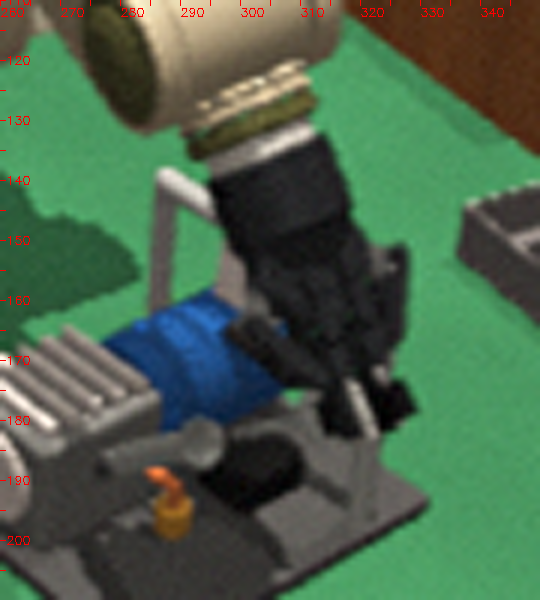

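```bash
python3 -m handwheel '[{"grip":5,"tx":5,"ty":-10,"tz":0,"wx":-0.01,"wy":0.026,"wz":0.099},{"grip":5,"tx":0,"ty":-10,"tz":0,"wx":-0.01,"wy":0.026,"wz":0.099},{"grip":5,"tx":0,"ty":0,"tz":0,"wx":-0.01,"wy":0.026,"wz":0.099},{"grip":5,"tx":0,"ty":0,"tz":0,"wx":-0.01,"wy":0.026,"wz":0.099},{"grip":5,"tx":0,"ty":0,"tz":0,"wx":-0.01,"wy":0.026,"wz":0.099},{"grip":5,"tx":0,"ty":0,"tz":0,"wx":-0.01,"wy":0.026,"wz":0.099},{"grip":5,"tx":0,"ty":0,"tz":0,"wx":-0.007,"wy":0.026,"wz":0.099},{"grip":5,"tx":0,"ty":0,"tz":0,"wx":0,"wy":0,"wz":0},{"grip":5,"tx":0,"ty":0,"tz":0,"wx":0,"wy":0,"wz":0}]'
python3 - <<'E'
from ins import *
delta((616,-263,131),0,0)
E
```

```text
time_s: 24.1
eef_pos: [644.4, 189.8, 260.2]
ee_rot: [-0.707, 0.707, 0.002, -0.0]
force: [0.6, 1.5, -1.9]
grip_width: 0.147
tcp [644.409 189.812 260.195] F [ 0.609  1.517 -1.854] g 0.147 t 24.1 j [ 0.113  0.643  0.923 -0.001  1.572 -1.461]
tool x,y,z in world [1.    0.004 0.003] [ 0.003 -0.001 -1.   ] [-0.004  1.    -0.001]
shift in current tool [ -30.495  129.563 -452.571] shift in target tool [ -28.409  129.195 -452.812] turn [0.001 0.004 0.003]
```

```bash
python3 -m handwheel '[{"grip":5,"tx":0,"ty":0,"tz":-15,"wx":0,"wy":0,"wz":0},{"grip":5,"tx":-2,"ty":0,"tz":-28,"wx":0,"wy":0,"wz":0},{"grip":5,"tx":-2,"ty":0,"tz":-30,"wx":0,"wy":0,"wz":0},{"grip":5,"tx":-2,"ty":0,"tz":-30,"wx":0,"wy":0,"wz":0},{"grip":5,"tx":-2,"ty":0,"tz":-30,"wx":0,"wy":0,"wz":0},{"grip":5,"tx":-2,"ty":0,"tz":-30,"wx":0,"wy":0,"wz":0},{"grip":5,"tx":-2,"ty":0,"tz":-30,"wx":0,"wy":0,"wz":0},{"grip":5,"tx":-2,"ty":0,"tz":-30,"wx":0,"wy":0,"wz":0},{"grip":5,"tx":-2,"ty":0,"tz":-30,"wx":0,"wy":0,"wz":0},{"grip":5,"tx":-2,"ty":0,"tz":-30,"wx":0,"wy":0,"wz":0}]'
python3 -m handwheel '[{"grip":5,"tx":-2,"ty":0,"tz":-30,"wx":0,"wy":0,"wz":0},{"grip":5,"tx":-2,"ty":5,"tz":-30,"wx":0,"wy":0,"wz":0},{"grip":5,"tx":-2,"ty":15,"tz":-30,"wx":0,"wy":0,"wz":0},{"grip":5,"tx":-2,"ty":20,"tz":-30,"wx":0,"wy":0,"wz":0},{"grip":5,"tx":-2,"ty":20,"tz":-28,"wx":0,"wy":0,"wz":0},{"grip":5,"tx":-2,"ty":20,"tz":-20,"wx":0,"wy":0,"wz":0},{"grip":5,"tx":0,"ty":20,"tz":0,"wx":0,"wy":0,"wz":0},{"grip":5,"tx":0,"ty":15,"tz":0,"wx":0,"wy":0,"wz":0},{"grip":5,"tx":0,"ty":0,"tz":0,"wx":0,"wy":0,"wz":0},{"grip":5,"tx":0,"ty":0,"tz":0,"wx":0,"wy":0,"wz":0}]'
python3 - <<'E'
from ins import *
delta((616,-263,131),0,0)
for n in("scene","top"):
    c=eyes.capture(n); pickle.dump(c,open(n+"15.pkl","wb"))
    cv2.imwrite(f"pics/{n}15.png",cv2.resize(c["pixels"][:,:,::-1],(800,600),interpolation=cv2.INTER_CUBIC))
crop(load("scene15"),130,150,250,260,5.4,"i1_s",10)
T,G=tipest();print(T,proj(load("scene15"),T)+.5,proj(load("top15"),T)+.5)
E
```

```text
time_s: 24.93
eef_pos: [625.6, -95.1, 263.0]
ee_rot: [-0.706, 0.708, 0.003, 0.001]
force: [0.3, 0.5, -1.0]
grip_width: 0.15
time_s: 25.77
eef_pos: [615.0, -261.4, 148.0]
ee_rot: [-0.706, 0.708, 0.002, 0.0]
force: [-0.4, 0.2, -0.2]
grip_width: 0.149
tcp [ 614.957 -261.445  147.998] F [-0.413  0.212 -0.215] g 0.149 t 25.77 j [-0.577  0.695  1.123  0.001  1.319 -2.151]
tool x,y,z in world [1.    0.003 0.004] [ 0.004 -0.002 -1.   ] [-0.003  1.    -0.002]
shift in current tool [ 0.972 17.004 -1.529] shift in target tool [ 1.043 16.998 -1.555] turn [0.002 0.003 0.004]
[ 484.807 -261.937  167.858] [184.602 209.355] [339.079 187.312]
```

View pics/i1_s.png

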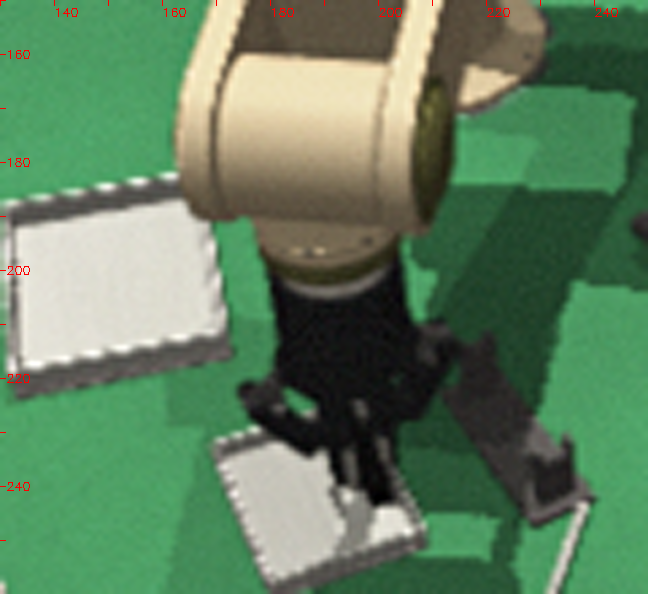

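View pics/top15.png

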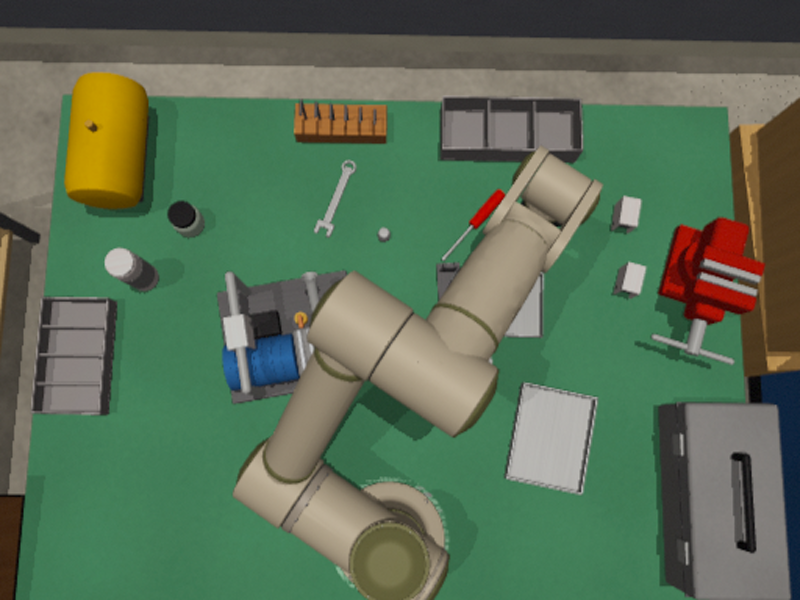

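View pics/scene15.png

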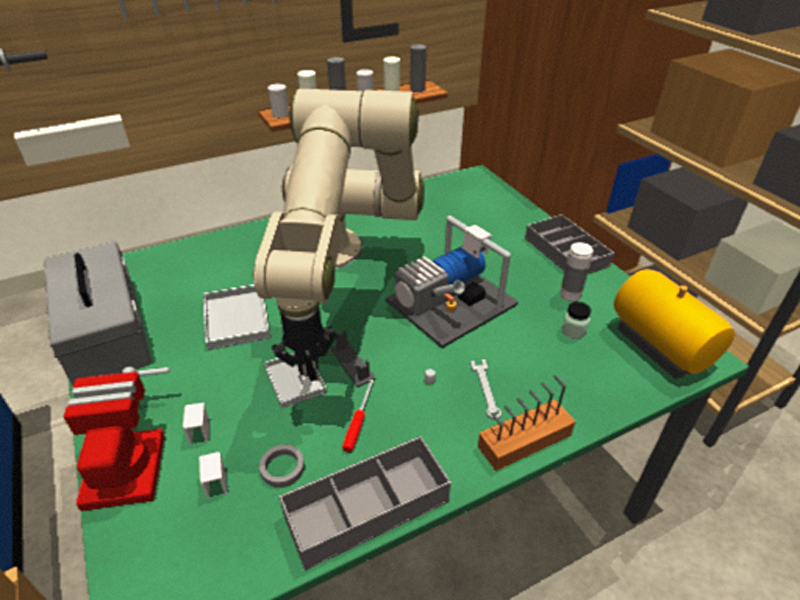

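```bash
python3 -m handwheel '[{"grip":5,"tx":0,"ty":8,"tz":-1,"wx":0,"wy":0,"wz":0.004},{"grip":5,"tx":0,"ty":7,"tz":0,"wx":0,"wy":0,"wz":0},{"grip":5,"tx":0,"ty":2,"tz":0,"wx":0,"wy":0,"wz":0},{"grip":5,"tx":0,"ty":0,"tz":0,"wx":0,"wy":0,"wz":0},{"grip":5,"tx":0,"ty":0,"tz":0,"wx":0,"wy":0,"wz":0},{"grip":5,"tx":0,"ty":0,"tz":0,"wx":0,"wy":0,"wz":0},{"grip":5,"tx":0,"ty":0,"tz":0,"wx":0,"wy":0,"wz":0},{"grip":5,"tx":0,"ty":0,"tz":0,"wx":0,"wy":0,"wz":0}]'
python3 - <<'E'
from ins import *
delta((616,-263,131),0,0)
s=eyes.capture("scene");crop(s,165,200,225,260,11,"i2_s",5)
T,G=tipest();r=R0().as_matrix();print(T)
for k in (-41,11,35):
  for h in (-11,11): print(k,h,[np.round(proj(s,G+k*r[:,0]-h*r[:,1]+w*r[:,2])+.5,1) for w in(-7,7)])
print("tip",proj(s,T)+.5)
E
```

```text
time_s: 26.53
eef_pos: [615.9, -262.4, 130.6]
ee_rot: [-0.707, 0.708, 0.001, -0.001]
force: [-1.2, -0.1, -0.9]
grip_width: 0.146
tcp [ 615.911 -262.432  130.617] F [-1.2   -0.07  -0.895] g 0.146 t 26.53 j [-0.577  0.715  1.134 -0.002  1.292 -2.15 ]
tool x,y,z in world [ 1.     0.003 -0.   ] [-0.    -0.001 -1.   ] [-0.003  1.    -0.001]
shift in current tool [ 0.087 -0.382 -0.569] shift in target tool [ 0.089 -0.383 -0.568] turn [ 0.001  0.003 -0.   ]
[ 484.9   -262.771  149.858]
-41 -11 [array([192.2, 232.8]), array([196.1, 231.5])]
-41 11 [array([191.4, 228.2]), array([195.5, 226.8])]
11 -11 [array([197.6, 243.3]), array([201.7, 241.8])]
11 11 [array([196.9, 238.6]), array([201. , 237.2])]
35 -11 [array([200.2, 248.3]), array([204.3, 246.8])]
35 11 [array([199.5, 243.6]), array([203.7, 242.1])]
tip [185.012 213.234]
```

View pics/i2_s.png

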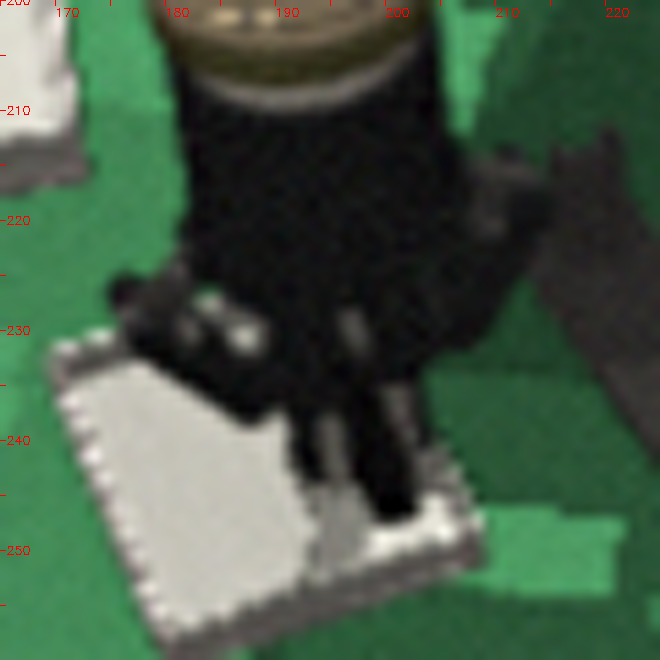

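The tip is hidden behind the wrist, so I'll yaw the rod briefly to see its pitch.

```bash
python3 -m handwheel '[{"grip":5,"tx":0,"ty":0,"tz":0,"wx":0,"wy":0.1,"wz":0},{"grip":5,"tx":0,"ty":0,"tz":0,"wx":0,"wy":0.12,"wz":0},{"grip":5,"tx":0,"ty":0,"tz":0,"wx":0,"wy":0.12,"wz":0},{"grip":5,"tx":0,"ty":0,"tz":0,"wx":0,"wy":0.12,"wz":0},{"grip":5,"tx":0,"ty":0,"tz":0,"wx":0,"wy":0.12,"wz":0},{"grip":5,"tx":0,"ty":0,"tz":0,"wx":0,"wy":0.12,"wz":0},{"grip":5,"tx":0,"ty":0,"tz":0,"wx":0,"wy":0.1,"wz":0},{"grip":5,"tx":0,"ty":0,"tz":0,"wx":0,"wy":0,"wz":0},{"grip":5,"tx":0,"ty":0,"tz":0,"wx":0,"wy":0,"wz":0}]'
python3 - <<'E'
from ins import *
delta((616,-263,131),-45,0)
s=eyes.capture("scene");crop(s,165,190,235,260,9,"i3_s",5);pickle.dump(s,open("scene16.pkl","wb"))
T,G=tipest();r=R0().as_matrix();print(T)
for k in (-131,-100,-70,-41,35): print(k,proj(s,G+k*r[:,0])+.5)
E
```

```text
time_s: 27.33
eef_pos: [615.8, -262.4, 130.5]
ee_rot: [-0.652, 0.653, -0.273, 0.273]
force: [-0.5, -0.4, -1.5]
grip_width: 0.153
tcp [ 615.834 -262.401  130.452] F [-0.465 -0.408 -1.451] g 0.153 t 27.33 j [-0.577  0.715  1.134 -0.002  1.292 -1.353]
tool x,y,z in world [ 0.701 -0.713  0.   ] [-0.001 -0.001 -1.   ] [ 0.713  0.701 -0.001]
shift in current tool [ 0.544 -0.547 -0.302] shift in target tool [ 0.541 -0.548 -0.306] turn [ 0.001 -0.009  0.   ]
[ 523.984 -168.945  149.61 ]
-131 [214.264 211.852]
-100 [210.662 217.686]
-70 [207.052 223.532]
-41 [203.441 229.38 ]
35 [193.363 245.699]
```

View pics/i3_s.png

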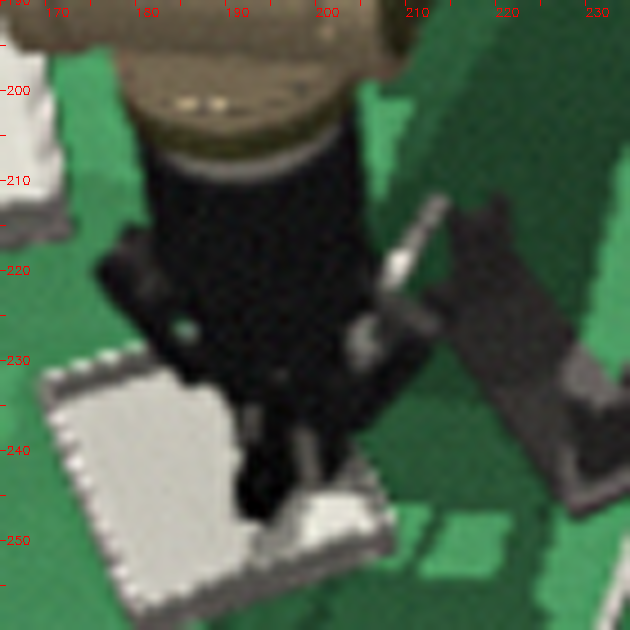

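The tip is at (213.2,211.5), against a prediction of (214.3,211.9). The rod is straight in the grip and level to within about a degree. Turning back over the tray.

```bash
python3 -m handwheel '[{"grip":5,"tx":0,"ty":0,"tz":0,"wx":0,"wy":-0.1,"wz":0},{"grip":5,"tx":0,"ty":0,"tz":0,"wx":0,"wy":-0.12,"wz":0},{"grip":5,"tx":0,"ty":0,"tz":0,"wx":0,"wy":-0.12,"wz":0},{"grip":5,"tx":0,"ty":0,"tz":0,"wx":0,"wy":-0.12,"wz":0},{"grip":5,"tx":0,"ty":0,"tz":0,"wx":0,"wy":-0.12,"wz":0},{"grip":5,"tx":0,"ty":0,"tz":0,"wx":0,"wy":-0.12,"wz":0},{"grip":5,"tx":0,"ty":0,"tz":0,"wx":0,"wy":-0.1,"wz":0},{"grip":5,"tx":0,"ty":0,"tz":0,"wx":0,"wy":0,"wz":0},{"grip":5,"tx":0,"ty":0,"tz":0,"wx":0,"wy":0,"wz":0},{"grip":5,"tx":0,"ty":0,"tz":0,"wx":0,"wy":0,"wz":0}]'
python3 -m handwheel '[{"grip":5,"tx":0,"ty":0,"tz":0,"wx":0,"wy":0,"wz":0},{"grip":5,"tx":0,"ty":0,"tz":0,"wx":0,"wy":0,"wz":0},{"grip":5,"tx":0,"ty":0,"tz":0,"wx":0,"wy":0,"wz":0},{"grip":5,"tx":0,"ty":0,"tz":0,"wx":0,"wy":0,"wz":0},{"grip":5,"tx":0,"ty":0,"tz":0,"wx":0,"wy":0,"wz":0},{"grip":5,"tx":0,"ty":0,"tz":0,"wx":0,"wy":0,"wz":0}]'
python3 - <<'E'
from ins import *
delta((616,-263,131),0,0)
T,G=tipest();print("tip",T, np.abs(sense()["dq"]).max())
s=eyes.capture("scene");crop(s,240,110,345,215,5.6,"i4_s",10)
E
```

```text
time_s: 28.22
eef_pos: [615.8, -262.4, 130.4]
ee_rot: [-0.707, 0.708, 0.0, -0.001]
force: [0.0, 0.5, -0.7]
grip_width: 0.15
time_s: 28.72
eef_pos: [615.8, -262.4, 130.4]
ee_rot: [-0.707, 0.708, 0.001, -0.001]
force: [0.2, 0.9, -1.2]
grip_width: 0.154
tcp [ 615.81  -262.375  130.383] F [ 0.195  0.864 -1.192] g 0.154 t 28.72 j [-0.577  0.715  1.134 -0.001  1.292 -2.15 ]
tool x,y,z in world [ 1.     0.003 -0.001] [-0.001 -0.001 -1.   ] [-0.003  1.    -0.001]
shift in current tool [ 0.188 -0.616 -0.626] shift in target tool [ 0.19  -0.617 -0.625] turn [ 0.001  0.003 -0.001]
tip [ 484.827 -262.718  149.699] 0.0009579865039687058
```

View pics/i4_s.png

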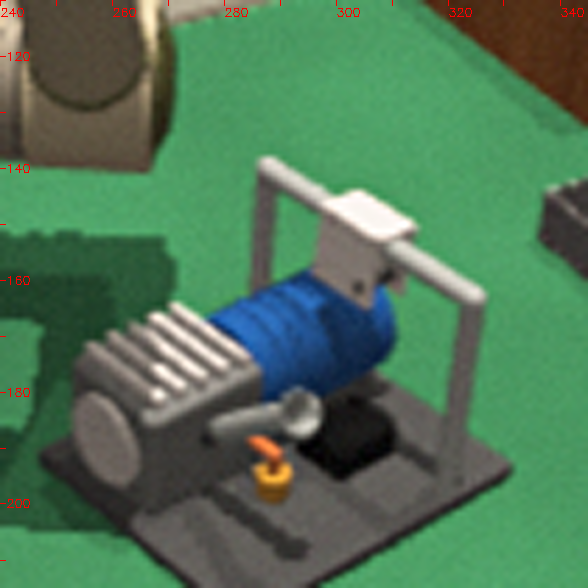

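The saddle hangs upright on the bar at (303,150). The rod is still, level and over the tray, so I'm handing the job in.

```bash
python3 -c "
from rig import ctrl
print(ctrl.finish_job())"
```

```text
the job is handed in; nothing more can be done
None
```

The job is handed in at about 29 s of the 72 s allowed, with every step carried out; no verdict was reported.

- **Saddle:** I took the one nearest the base and hung it astride the handle near the middle of the bar. After release and again at the end, the scene view showed it upright and clear of the gripper.
- **Rod in the tube:** I pushed the rod in until motion stopped at about 15 N. The grip's end in the top view matched a fully seated collar to about 1 px, or about 2–3 mm. I then drew it out without side load.
- **Final pose:** The tip is worked out from the arm pose to be at about (485, −263, 150) mm, over the smaller tray, which I measured at about (484, −262). The rod was still and held at an opening of about 13 mm, against a nominal grip width of 14 mm.
- **Level check:** In the final pose the tip is hidden from both cameras. I turned the rod aside briefly to see it, and the tip appeared about 1 px from where it should be, so the rod is level to about 1 degree.
- **Disagreements:** The scene camera read positions about 3 mm lower in y than the top camera. With the rod over the tray, the grip's end in the scene view was about 2 px from where I predicted. I put this down to calibration.
- **Bystanders:** None looked disturbed in the last full scene view. I did not measure their positions.

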